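# Load a membrane cassette and close the diffusion cell with its turnbuckle

## Robot

A 6-joint arm with a two-finger parallel gripper is mounted at the origin on the work surface. World frame = base frame: x ahead of the robot, y to its left, z up, the work surface at z = 0. Lengths are in mm, angles in degrees, forces in N, time in s.
With the tool pointing down it reaches from about 300 to 850 mm from the base axis. Payload 4.2 kg.
Tool frame: the origin (TCP) lies at the very end of the fingers, on their centre line; the grasp point (between the pads) lies env.grip_point_offset behind it (env.grip_point_offset is the distance from the TCP to the grasp point, in mm); z points along the fingers, y is the direction in which the jaws open and shut (so a half turn about z gives the same grasp; the last joint's range is limited). The gripper opens to 91 mm and grips with 3 to 60 N. Pads are 32 mm wide; open, the fingers measure 118 mm over their backs; the gripper's body (76 mm by 178 mm) begins 60 mm behind the grasp point.
Start: joints at [66.406, 18.312, 89.639, -0, 72.044, -1.146], TCP at [219.569, 531.444, 213.976] pointing down, gripper open.
Joint ranges: [-177.97, 177.97], [-48.28, 115.42], [12.27, 149.76], [-77.06, 257.06], [2.81, 150.46], [-146.56, 146.56]. Speed limits (degrees/s): [147.25, 147.25, 180, 180, 180, 180].

## Interface

Orientations are given as [roll, pitch, yaw] about the fixed x, y, z axes, in that order (R = Rz(yaw) Ry(pitch) Rx(roll)).
In Python, from workcell import env, grab_frame, camera_params gives the robot as it stands. The module is installed in compiled form; this text tells all that it offers.
- The arm moves only by the shell command python3 -m creep 'ROWS' [OPENING] [FORCE]. ROWS is a JSON object of lists of equal length, an entry for each row: "offset": the shift along the tool's x, y, z in m, a list of three; "rotation": the turn, a rotation vector about the tool's x, y, z in degrees, a list of three. A call has 1 to 5 rows; each row shifts and turns the commanded pose from where the row before left it, along the tool's axes as they then stand; what a row does not reach is not made up. A row lasts 1/8 s, in which the tool goes at most 62.5 mm and 10.7 degrees, less where a joint would pass 70% of its speed; a pose out of reach is approached as far as the arm can. A call is refused whole if a number of a shift passes 0.0625 or a number of a turn 10.7, either way. A call with a gripper value outside its range is refused whole. OPENING is the closure, from 0 (fully open) to 1 (shut), set as the call begins (- or left out, the last holds). The fingers move at their own pace and stop on an object; FORCE is the grip in N (left out, the last holds). Time passes only in rows, so rows that do not move let the fingers close. It gives the time, the measured TCP pose, the force and the opening at its end, in the units of the state.
- env.state(): the state, without advancing time (a new reading comes with each control period).
- grab_frame(name): name is "scene" or "top" or "wrist"; returns the picture (400x640x3 uint8, red, green, blue); there is no depth.
- camera_params(name): a dict with "mtx" (3x3 intrinsics, pixels), "R" (3x3) and "t" (3): a world point X has camera coordinates R X + t. Camera axes: x right, y down, z forward; pixel columns grow to the right and rows downward; lengths in mm; the calibration is good to about 2 mm. A picture is of the moment at which its call begins: read the wrist's pose just before it. camera_params takes no time and is no camera call; for the wrist camera it gives the pose at the moment of the call.
- env.job_done(): hands the job in, once; it reports no verdict.
The state is a dict: "time_s": time; "qpos": joint angles; "qvel": joint speeds; "effort": joint torques, N m; "ee_pos": TCP position; "ee_rot": TCP orientation; "force": force on the tool from outside, world axes, zero at the start; "torque": the same for the moment, N m; "gripper_width": finger opening in mm.
Only numpy, scipy, OpenCV 4.12 (cv2) and the standard library are available. Lean on these libraries where they do the work, as an engineer would, in place of code of your own. Each camera call takes 0.05 s, during which the arm holds its last target.

## Task

Take the blue-tabbed membrane cassette from the rack and stand it fully down in the cradle between the two glass half-cells. Then turn the stand's turnbuckle by its ball-ended arms, top going away from the robot, so both half-cells draw in together, and nip it up: both gaskets must press firmly on the cassette, until it takes about 9 N of push on a ball to turn it, never more than 11 N, or the glass flanges crack. Let go, do not lean on the half-cells, and leave the blank plates and the rest of the bench as they are.

Things in the scene. Friction and masses are not known exactly. Their poses are not given: they have to be found in the camera images.
- cassette: the membrane cassette: an upright steel plate 50 x 12 x 60 mm (x, y, z; thin along its own y) with a blue membrane window on both faces and a blue tab on its top edge, 16 x 12 mm (x, y), from 60 to 100 mm above the foot; 0.16 kg. Origin: centre of the underside; z up.
- seat (a point): centre of the cradle's floor between the half-cells, 26 mm above the bench. Axes of the stand: y along the line on which the half-cells move (left is +y), x away from the robot, z up. The teal cradle is a groove 16 mm wide (y) and 53 mm long (x) with 10 mm walls and sloped lips up to 20 mm above its floor; the seated cassette is thin along y, its origin at this point, either way round.
- cell_left: the left half-cell and its aluminium carriage, on guide rods; slides along the stand's y. Glass jacket 44 mm diameter, its axis 34 mm above the cradle's floor, a capped port on top standing 49 mm above the axis, 68 to 76 mm (y) from the middle of the stand. Origin not on the part: 105 mm in front (-x) of the cell axis at the stand's underside; use face_left.
- cell_right: the right half-cell, the mirror image of the left.
- face_left (a point): centre of the left gasket face (round, 36 to 42 mm across). At the start the faces are 17 to 27 mm apart, even to 1 mm about the cradle's middle; both come in equally, 12 mm each per full turn of the turnbuckle. Each carriage is pulled through stiff disc springs, so that the clamping force builds up over a fraction of a turn after both gaskets touch the cassette.
- face_right (a point): centre of the right gasket face.
- turnbuckle_mid (a point): the middle of the turnbuckle on its axis, 105 mm in front (-x) of the cradle and 95 mm above the bench. Axes as the stand: the turnbuckle's axis is y. Its open steel frame, 98 mm long and 25 mm thick, rests on two saddle posts 41 mm left and right of the middle; threaded rods leave it on both sides. It draws the cells in when its top moves away from the robot (a positive turn about +y).
- knob_a (a point): centre of one of four black balls, 16 mm diameter, on the ends of two crossed 8 mm steel bars through the turnbuckle's middle, square to its axis: four arms 90 degrees apart, ball centres 55 mm from the axis. The balls go round in the stand's upright plane y = 0. Push one along from above with closed fingers, over the top and down the far side, then the next; a pinched ball tends to slip.
- knob_b (a point): the next ball, 90 degrees from knob_a. Running free, about 5.5 N along a ball's circle keeps the turnbuckle turning; clamped right it takes 8 to 10 N, and each further newton is about 15 N more of clamping force. Friction holds it when let go.
- knob_c (a point): the ball opposite knob_a.
- knob_d (a point): the ball opposite knob_b.
- rack: grey plastic rack 84 x 210 x 26 mm with three slots in a row along its y, 65 mm apart, 14 mm deep; the cassettes stand in them 12 mm above the bench, thin direction along the rack's y. Origin: centre of the underside. Fixed.
- blank_a: a blank plate of the cassette's size and shape, with a white tab and no membrane; stays in the rack.
- blank_b: another blank plate with a white tab; stays in the rack.
- beaker: glass beaker, 72 mm diameter, 85 mm high; bystander.
- amber_bottle: amber glass bottle, 60 mm diameter, 130 mm high; bystander.
- syringe: teal plastic syringe lying on the bench, about 130 mm long; bystander.
- spatula: thin steel laboratory spatula lying on the bench, 190 mm long; bystander.
- dish_a: white dish with a blue filter, 104 mm diameter, 16 mm high; bystander.
- dish_b: as dish_a.
- dish_c: as dish_a.

How it is judged:
By the outcome, as a careful person would: the job done as asked, in the order asked, and still so for the second after the job is handed in, with the robot touching nothing.
It also fails if it takes over 72 s, if anything falls off the work surface, if the arm or the gripper's body presses on something with over 40 N, if the wrist force passes 120 N, or if a joint passes its speed limit or range.

## Working session

There is one attempt and no reset: what is moved stays moved. The work goes in short steps, Python scripts to look and compute and a shell command to move; the robot and the scene stay as the last step left them, time stands still between calls to the robot, and variables do not carry over. Pictures are saved under pics/ and viewed, and the job is handed in when it is done.

```bash
mkdir -p pics; ls
python3 - <<'E'
from workcell import env, grab_frame, camera_params
import cv2
s=env.state(); print(s); print(env.grip_point_offset)
for n in ["scene","top","wrist"]:
    p=camera_params(n); print(n,p)
    cv2.imwrite(f"pics/{n}0.png",grab_frame(n)[:,:,::-1])
E
```

```text
pics
{'time_s': 0.0, 'qpos': array([ 6.64055900e+01,  1.83519659e+01,  8.97076528e+01, -1.08512268e-03,
        7.20424082e+01, -1.14431310e+00]), 'qvel': array([ 0.08293369,  0.04490116, -0.02342972,  0.05657757, -0.0322006 ,
       -0.05837807]), 'effort': array([ 1.28860782e-03, -4.12467957e+01, -2.31975907e+01,  7.28410366e-02,
        4.57957084e-02, -1.47768669e-04]), 'ee_pos': array([219.36670595, 530.96035484, 213.10856971]), 'ee_rot': array([-1.79897973e+02, -1.00608991e-03,  1.57550238e+02]), 'force': array([-0.02709768,  0.1845924 , -0.08412513]), 'torque': array([ 0.03371142,  0.0457668 , -0.01663787]), 'gripper_width': 90.8328720816517}
18.8
scene {'mtx': array([[373.24645584,   0.        , 326.66192045],
       [  0.        , 373.24645584, 196.65081258],
       [  0.        ,   0.        ,   1.        ]]), 'R': array([[ 0.274473  ,  0.96159431, -0.00097584],
       [ 0.58984245, -0.16916318, -0.78960098],
       [-0.75944088,  0.21614856, -0.61361987]]), 't': array([ -82.20332835, -254.63738736, 1571.68901077])}
top {'mtx': array([[392.86204691,   0.        , 318.61901315],
       [  0.        , 392.86204691, 200.63449458],
       [  0.        ,   0.        ,   1.        ]]), 'R': array([[ 6.07684310e-02, -9.98151560e-01, -8.13661289e-04],
       [-9.77944334e-01, -5.93749593e-02, -2.00248581e-01],
       [ 1.99830122e-01,  1.29645075e-02, -9.79744785e-01]]), 't': array([ -82.00303491,  550.26272923, 1341.37230449])}
wrist {'mtx': array([[301.24749326,   0.        , 316.4130415 ],
       [  0.        , 301.24749326, 199.21992056],
       [  0.        ,   0.        ,   1.        ]]), 'R': array([[ 0.3828929 ,  0.92379171, -0.0013809 ],
       [ 0.88533706, -0.3665266 ,  0.28607087],
       [ 0.26376376, -0.11075707, -0.95820747]]), 't': array([-574.07614938,  -31.99809814,  391.92451077])}
```

View pics/scene0.png

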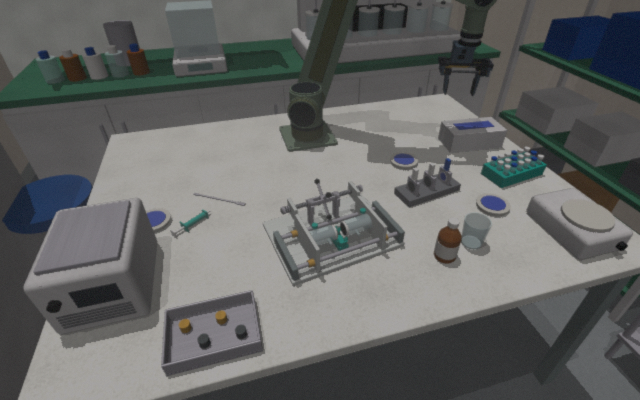

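View pics/top0.png

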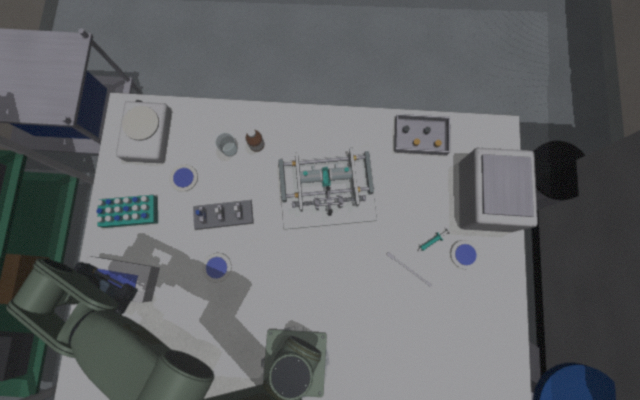

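View pics/wrist0.png

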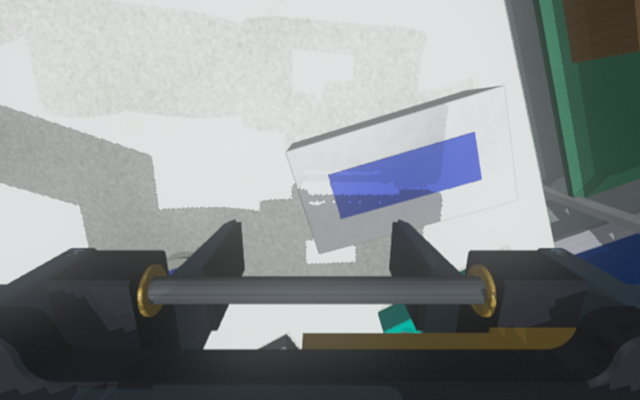

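The rack (top view, ~(222,214)) holds three plates. The blue tab is the leftmost (+y), at about (200,211) top and (447,160) scene. The stand is at ~(327,185) top. I'll zoom in next.

Run:
```python
import cv2
t=cv2.imread("pics/top0.png"); s=cv2.imread("pics/scene0.png")
def crop(im,x0,x1,y0,y1,k,n): cv2.imwrite(n,cv2.resize(im[y0:y1,x0:x1],None,fx=k,fy=k,interpolation=cv2.INTER_CUBIC))
crop(t,270,385,140,235,6.5,"pics/t_stand.png")
crop(t,185,265,190,240,8,"pics/t_rack.png")
crop(s,260,410,170,285,5,"pics/s_stand.png")
crop(s,385,470,145,210,8,"pics/s_rack.png")
```

```text
(no output)
```

View pics/t_stand.png

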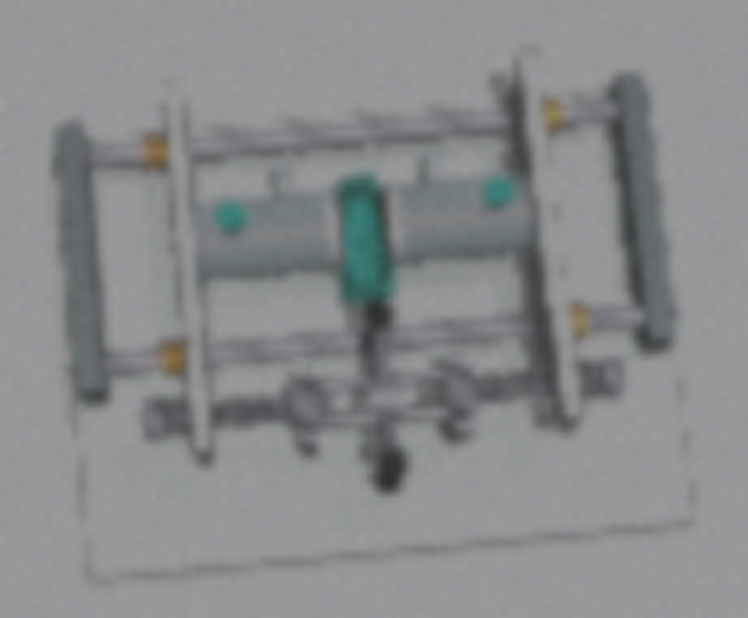

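View pics/t_rack.png

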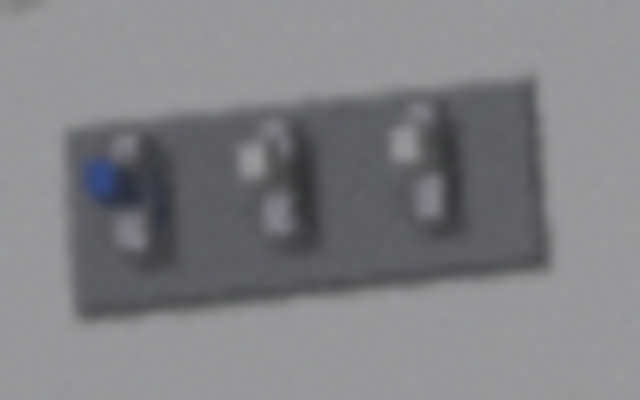

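View pics/s_stand.png

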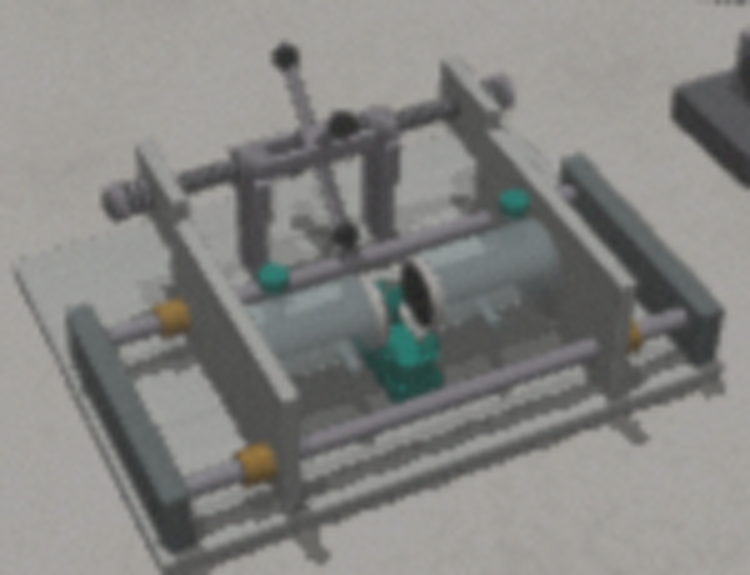

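View pics/s_rack.png

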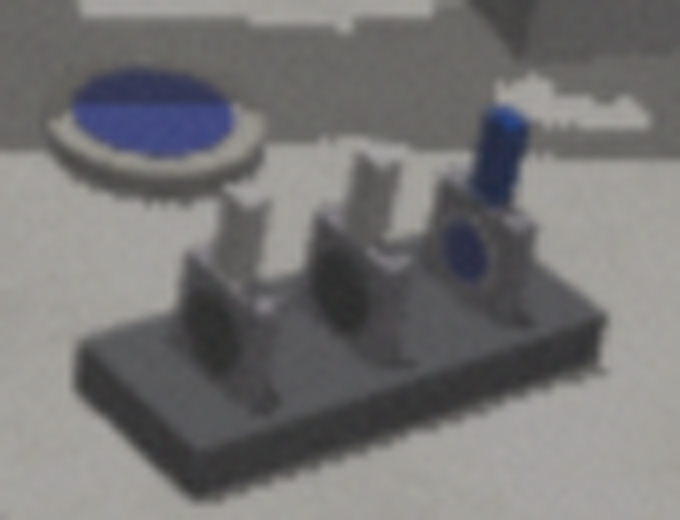

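```bash
cat > h.py <<'E'
import numpy as np, cv2
from workcell import env, grab_frame, camera_params
def ray(name,uv,P=None):
    P=P or camera_params(name); K,R,t=map(np.array,(P["mtx"],P["R"],P["t"]))
    d=R.T@np.linalg.solve(K,[uv[0],uv[1],1.]); return -R.T@t,d/np.linalg.norm(d)
def atz(name,uv,z,P=None):
    c,d=ray(name,uv,P); return c+d*(z-c[2])/d[2]
def proj(name,X,P=None):
    P=P or camera_params(name); x=P["R"]@np.array(X,float)+P["t"]; y=P["mtx"]@x; return y[:2]/y[2]
def tri(rays):
    A=0;b=0
    for c,d in rays:
        M=np.eye(3)-np.outer(d,d);A=A+M;b=b+M@c
    X=np.linalg.solve(A,b); return X,[np.linalg.norm((np.eye(3)-np.outer(d,d))@(X-c)) for c,d in rays]
E
python3 - <<'E'
from h import *
np.set_printoptions(precision=1,suppress=True)
T=lambda u,v:(270+u/6.5-.42,140+v/6.5-.42); S=lambda u,v:(260+u/5-.4,170+v/5-.4)
TR=lambda u,v:(185+u/8-.44,190+v/8-.44); SR=lambda u,v:(385+u/8-.44,145+v/8-.44)
for nm,a,b in [("capL",T(230,216),S(515,201)),("capR",T(498,190),S(273,276)),]:
    print(nm,tri([ray("top",a),ray("scene",b)]),atz("top",a,109),atz("scene",b,109))
print("tab tri",tri([ray("top",TR(100,172)),ray("scene",SR(505,122))]),atz("top",TR(100,175),112),atz("scene",SR(505,118),112))
for c in [(68,130),(533,80),(548,265),(78,315)]: print("rack",atz("top",TR(*c),26))
for c in [(250,160),(405,145)]: print("wt",atz("top",TR(*c),112))
for c in [(88,578),(692,524)]: print("base corners",atz("top",T(*c),10))
for n,a,b in [("k_top",T(389,468),S(285,56)),("k_far",T(377,313),S(343,125)),("k_low",None,S(345,236))]:
    if a: print(n,tri([ray("top",a),ray("scene",b)]))
E
```

```text
capL (array([639.2,   4.7, 108.3]), [np.float64(0.6320180010811809), np.float64(0.63201800108127)]) [638.8   4.1 109. ] [640.   5. 109.]
capR (array([ 662. , -137.6,  108.6]), [np.float64(0.41521337887807946), np.float64(0.41521337887810233)]) [ 661.8 -137.9  109. ] [ 662.5 -137.3  109. ]
tab tri (array([481.2, 359.1, 112.2]), [np.float64(1.0583210435374173), np.float64(1.058321043537163)]) [480.4 360.  112. ] [478.3 359.6 112. ]
rack [513.6 405.   26. ]
rack [549.4 196.9  26. ]
rack [465.3 182.1  26. ]
rack [430. 390.  26.]
wt [490.7 297.3 112. ]
wt [501.1 232.3 112. ]
base corners [452.9  74.2  10. ]
base corners [ 503.7 -260.7   10. ]
k_top (array([503.6, -88.2, 131.3]), [np.float64(0.4575760136055391), np.float64(0.45757601360552896)])
k_far (array([583.7, -76.8, 137.1]), [np.float64(0.18508177143976237), np.float64(0.18508177143977927)])
```

```bash
cat >> h.py <<'E'
from scipy.spatial.transform import Rotation as Ro
def plan(xyz,rpy,n,cur=None):
    s=cur or env.state(); R0=Ro.from_euler("xyz",s["ee_rot"],degrees=True); R1=Ro.from_euler("xyz",rpy,degrees=True)
    rv=(R0.inv()*R1).as_rotvec(); d=(np.array(xyz,float)-s["ee_pos"])/n
    off=[];rot=[]
    R=R0
    for i in range(n):
        off.append([round(float(v)/1000,4) for v in R.inv().apply(d)]); R=R*Ro.from_rotvec(rv/n)
        rot.append([round(float(v),2) for v in np.degrees(rv/n)])
    print("at",s["time_s"],s["ee_pos"].round(1),s["ee_rot"].round(2)); print('offset',off,'rotation',rot)
E
python3 - <<'E'
from h import *
plan([470,357,200],[180,0,189.2],7)
P=camera_params("wrist"); C=-P["R"].T@P["t"]; print(C)
E
```

```text
at 0.15 [219.4 531.1 213.3] [-179.92    0.    157.55]
offset [[-0.0426, -0.0093, 0.0019], [-0.0417, -0.0126, 0.0019], [-0.0406, -0.0159, 0.0019], [-0.0392, -0.019, 0.0019], [-0.0376, -0.0221, 0.0019], [-0.0357, -0.025, 0.0019], [-0.0336, -0.0277, 0.0019]] rotation [[-0.01, -0.0, -4.52], [-0.01, -0.0, -4.52], [-0.01, -0.0, -4.52], [-0.01, -0.0, -4.52], [-0.01, -0.0, -4.52], [-0.01, -0.0, -4.52], [-0.01, -0.0, -4.52]]
[144.77630021 562.03734022 384.01741568]
```

```bash
python3 -m creep '{"offset":[[-0.043,-0.009,0.002],[-0.042,-0.013,0.002],[-0.041,-0.016,0.002],[-0.039,-0.019,0.002],[-0.038,-0.022,0.002]],"rotation":[[0,0,-4.5],[0,0,-4.5],[0,0,-4.5],[0,0,-4.5],[0,0,-4.5]]}' 0.45 20 && python3 -m creep '{"offset":[[-0.036,-0.025,0.002],[-0.034,-0.028,0.002],[0,0,0]],"rotation":[[0,0,-4.5],[0,0,-4.5],[0,0,0]]}'
python3 - <<'E'
from h import *
s=env.state(); P=camera_params("wrist"); im=grab_frame("wrist")
cv2.imwrite("pics/w1.png",im[:,:,::-1]); import pickle; pickle.dump(P,open("P1.pkl","wb"))
print(s["time_s"],s["ee_pos"],s["ee_rot"],s["gripper_width"],s["force"])
print(proj("wrist",[481,359.5,112],P))
plan([481,359.5,130],[180,0,189.4],2)
E
```

```text
time_s: 0.78
ee_pos: [400.7, 405.6, 203.7]
ee_rot: [-180.0, -0.0, -179.8]
force: [0.5, 1.2, 0.7]
gripper_width: 50.6
time_s: 1.15
ee_pos: [473.7, 354.5, 199.2]
ee_rot: [-179.9, -0.0, -171.2]
force: [-0.2, 0.4, -0.7]
gripper_width: 50.2
1.15 [473.7472199  354.54061286 199.22156044] [-1.79949718e+02 -2.77503679e-02 -1.71168548e+02] 50.20857822036286 [-0.19427698  0.39720993 -0.67247854]
[321.07563643 211.78278228]
at 1.2 [472.4 355.5 199.4] [-1.7999e+02 -7.0000e-02 -1.7112e+02]
offset [[-0.0046, 0.0013, 0.0347], [-0.0046, 0.0013, 0.0347]] rotation [[-0.0, -0.04, -0.26], [-0.0, -0.04, -0.26]]
```

View pics/w1.png

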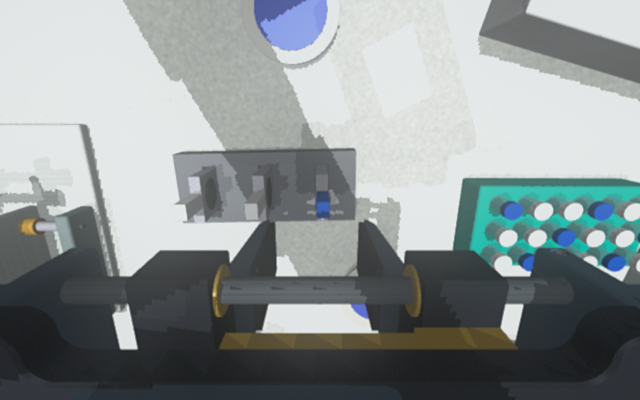

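Run:
```python
import cv2
s=cv2.imread("pics/w1.png")
cv2.imwrite("pics/w1c.png",cv2.resize(s[140:240,165:365],None,fx=4,fy=4,interpolation=cv2.INTER_NEAREST))
```

```text
(no output)
```

View pics/w1c.png

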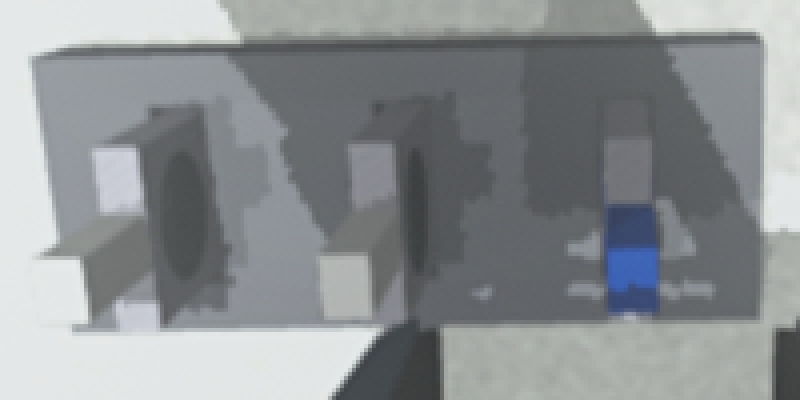

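Run:
```python
from h import *
import pickle; P=pickle.load(open("P1.pkl","rb"))
f=lambda u,v:(165+u/4-.4,140+v/4-.4)
print(atz("wrist",f(633,281),112,P)); print(atz("wrist",f(59,289),112,P),atz("wrist",f(345,287),112,P))
a=atz("wrist",f(607,247),112,P);b=atz("wrist",f(607,315),112,P);print(a,b)
a=atz("wrist",f(33,60),26,P);b=atz("wrist",f(762,40),26,P);print(a,b,np.degrees(np.arctan2(-(b-a)[0],(b-a)[1])))
s=env.state();print(s["ee_pos"],s["time_s"])
```

```text
[478.93407829 360.79432339 112.        ]
[500.65690535 232.72179844 112.        ] [490.29274054 296.65861711 112.        ]
[471.8981449 353.7714265 112.       ] [487.89866192 356.23734863 112.        ]
[467.75992654 187.2789569   26.        ] [430.45638947 391.79748182  26.        ] 10.336938113576107
[472.39145539 355.53743827 199.35637077] 1.2
```

```bash
python3 -m creep '{"offset":[[-0.004,0.003,0.035],[-0.004,0.003,0.035],[0,0,0]],"rotation":[[0,0,-0.25],[0,0,-0.25],[0,0,0]]}'
python3 - <<'E'
from h import *
P=camera_params("wrist"); im=grab_frame("wrist")
cv2.imwrite("pics/w2.png",im[150:350,200:440,::-1].repeat(3,0).repeat(3,1)); import pickle; pickle.dump(P,open("P2.pkl","wb"))
print(proj("wrist",[480,360,112],P))
plan([480,360,77],[180,0,189.4],2)
E
```

```text
time_s: 1.58
ee_pos: [476.2, 363.3, 127.4]
ee_rot: [-179.9, -0.3, -170.4]
force: [0.3, 0.8, 0.9]
gripper_width: 49.9
[311.20543118 239.97930236]
at 1.625 [477.5 364.  129.5] [-1.7996e+02 -1.3000e-01 -1.7040e+02]
offset [[-0.001, -0.0022, 0.0262], [-0.0009, -0.0022, 0.0262]] rotation [[-0.02, -0.07, 0.1], [-0.02, -0.07, 0.1]]
```

View pics/w2.png

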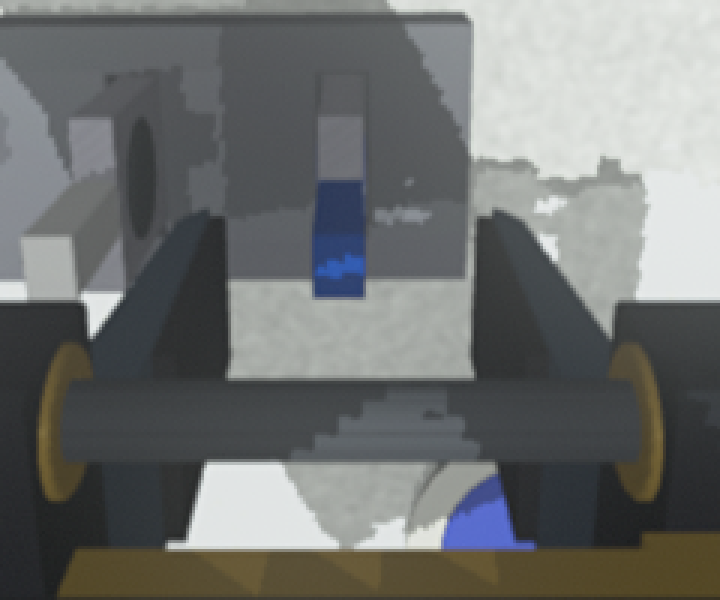

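```bash
python3 -m creep '{"offset":[[-0.001,-0.003,0.012],[0,-0.0005,0.02],[0,0,0.02],[0,0,0],[0,0,0]],"rotation":[[0,0,0.2],[0,0,0],[0,0,0],[0,0,0],[0,0,0]]}'
python3 - <<'E'
from h import *
P=camera_params("wrist"); im=grab_frame("wrist")
cv2.imwrite("pics/w3.png",im[150:350,200:440,::-1].repeat(3,0).repeat(3,1))
plan([479.2,360.8,77],[180,0,189.4],1)
E
```

```text
time_s: 2.25
ee_pos: [481.0, 360.8, 79.2]
ee_rot: [179.9, 0.1, -170.7]
force: [-0.9, -0.1, 0.9]
gripper_width: 50.1
at 2.3 [481.1 360.8  79.3] [ 1.7993e+02  1.3000e-01 -1.7066e+02]
offset [[0.0019, 0.0003, 0.0023]] rotation [[0.07, 0.13, -0.06]]
```

View pics/w3.png

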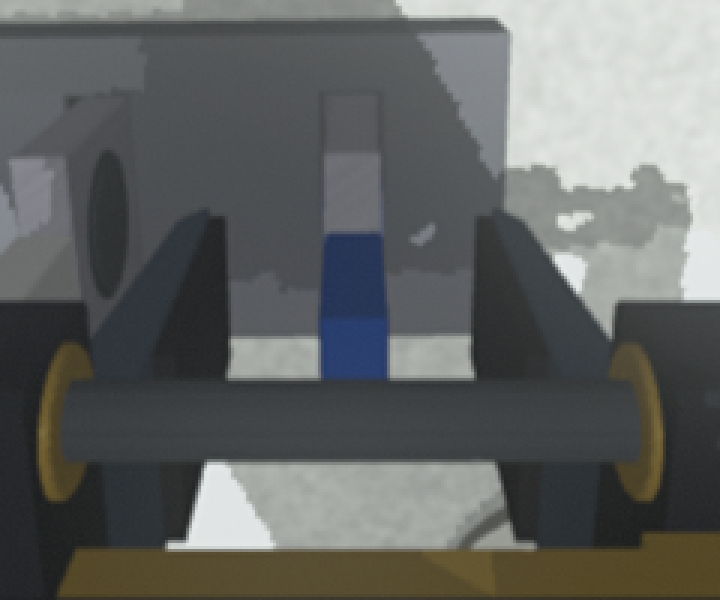

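Tab (cols 320–388) lies midway between the finger pads (228–473). I'll trim the height by 2 mm and close.

```bash
python3 -m creep '{"offset":[[0.0015,0.0005,0.002],[0,0,0],[0,0,0],[0,0,0],[0,0,0]],"rotation":[[0,0,0],[0,0,0],[0,0,0],[0,0,0],[0,0,0]]}' 1 30; python3 -m creep '{"offset":[[0,0,0],[0,0,0],[0,0,0]],"rotation":[[0,0,0],[0,0,0],[0,0,0]]}'
```

```text
time_s: 2.92
ee_pos: [478.8, 360.6, 76.0]
ee_rot: [180.0, 0.0, -170.6]
force: [0.2, -0.4, 0.6]
gripper_width: 11.6
time_s: 3.3
ee_pos: [478.9, 360.6, 76.0]
ee_rot: [180.0, 0.0, -170.6]
force: [0.2, -0.7, 1.3]
gripper_width: 11.7
```

```bash
python3 -m creep '{"offset":[[0,0,-0.01],[0,0,-0.02],[0,0,-0.035],[0,0,-0.04],[0,0,-0.035]],"rotation":[[0,0,0],[0,0,0],[0,0,0],[0,0,0],[0,0,0]]}'
python3 - <<'E'
from h import *
s=env.state(); print(s["force"],s["torque"],s["gripper_width"])
plan([650.6,-66.5,214],[180,0,189.1],9)
P=camera_params("wrist"); im=grab_frame("wrist")
cv2.imwrite("pics/w4.png",im[:,:,::-1])
E
```

```text
time_s: 3.92
ee_pos: [478.7, 360.5, 217.8]
ee_rot: [180.0, 0.0, -170.7]
force: [0.2, 0.1, -2.4]
gripper_width: 11.7
[ 0.18548533  0.13101057 -2.413314  ] [0.08970511 0.0062888  0.0313904 ] 11.682261818150431
at 3.925 [478.7 360.5 217.8] [ 1.7998e+02  4.0000e-02 -1.7065e+02]
offset [[-0.0111, -0.0499, 0.0004], [-0.0112, -0.0499, 0.0004], [-0.0112, -0.0499, 0.0004], [-0.0112, -0.0499, 0.0004], [-0.0112, -0.0499, 0.0004], [-0.0113, -0.0499, 0.0004], [-0.0113, -0.0499, 0.0004], [-0.0113, -0.0499, 0.0004], [-0.0113, -0.0499, 0.0004]] rotation [[0.0, 0.0, 0.03], [0.0, 0.0, 0.03], [0.0, 0.0, 0.03], [0.0, 0.0, 0.03], [0.0, 0.0, 0.03], [0.0, 0.0, 0.03], [0.0, 0.0, 0.03], [0.0, 0.0, 0.03], [0.0, 0.0, 0.03]]
```

View pics/w4.png

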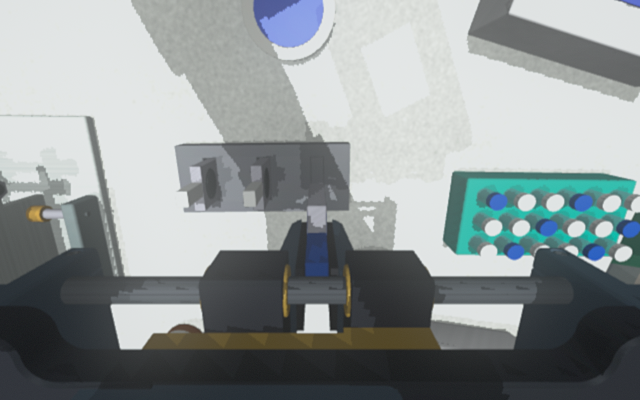

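```bash
python3 -m creep '{"offset":[[-0.011,-0.05,0],[-0.011,-0.05,0],[-0.011,-0.05,0],[-0.011,-0.05,0],[-0.011,-0.05,0]],"rotation":[[0,0,0],[0,0,0],[0,0,0],[0,0,0],[0,0,0]]}'; python3 -m creep '{"offset":[[-0.011,-0.05,0],[-0.011,-0.05,0],[-0.011,-0.05,0],[-0.011,-0.05,0],[0,0,0]],"rotation":[[0,0,0],[0,0,0],[0,0,0],[0,0,0],[0,0,0]]}'
python3 - <<'E'
from h import *
s=env.state()
P=camera_params("wrist"); im=grab_frame("wrist")
cv2.imwrite("pics/w5.png",im[:,:,::-1]);cv2.imwrite("pics/w5c.png",im[150:350,200:440,::-1].repeat(3,0).repeat(3,1))
import pickle; pickle.dump((s,P),open("P5.pkl","wb"))
R=Ro.from_euler("xyz",s["ee_rot"],degrees=True)
for q in [(25,6,4),(25,-6,4),(8,6,-36),(8,-6,-36),(8,6,4),(25,0,64)]: print(q,proj("wrist",s["ee_pos"]+R.apply(q),P))
plan([650.6,-66.5,150],[180,0,189.1],1)
for q in [(650.6,-66.5,26)]: print(proj("wrist",q,P))
cv2.imwrite("pics/top5.png",grab_frame("top")[130:240,260:400,::-1].repeat(5,0).repeat(5,1))
E
```

```text
time_s: 4.6
ee_pos: [573.9, 121.2, 215.7]
ee_rot: [180.0, -0.0, -170.6]
force: [1.8, 0.7, -2.0]
gripper_width: 11.6
time_s: 5.22
ee_pos: [650.2, -70.9, 214.9]
ee_rot: [-180.0, -0.0, -170.9]
force: [-0.2, 0.8, -1.7]
gripper_width: 11.7
(25, 6, 4) [326.74190159 205.13019371]
(25, -6, 4) [307.02892874 205.15040681]
(8, 6, -36) [329.07292939 262.17748419]
(8, -6, -36) [304.95947518 262.2000113 ]
(8, 6, 4) [326.50577908 231.04618018]
(25, 0, 64) [316.78494606 182.26079703]
at 5.275 [649.5 -68.7 215.1] [ 1.7995e+02 -8.0000e-02 -1.7081e+02]
offset [[-0.0016, 0.0019, 0.0651]] rotation [[0.05, -0.08, 0.09]]
[320.31543257 179.43000008]
```

View pics/w5.png

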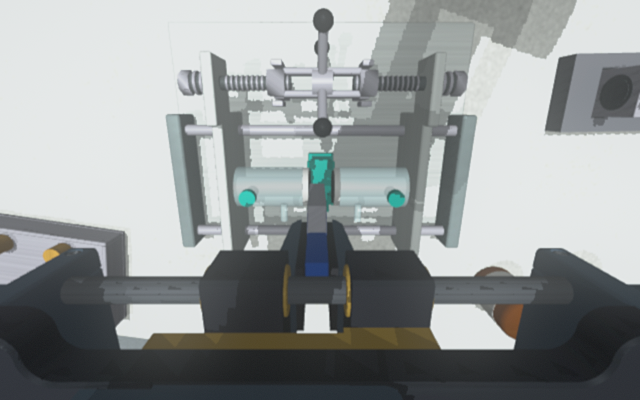

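View pics/w5c.png

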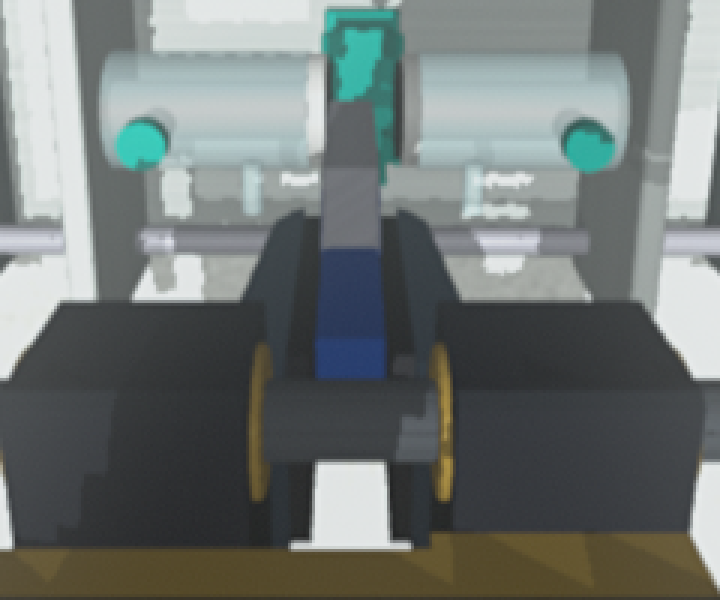

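Run:
```python
from h import *
import pickle; s,P=pickle.load(open("P5.pkl","rb"))
f=lambda u,v:(200+u/3-.3,150+v/3-.3)
R_=atz("wrist",f(141,143),109,P);L_=atz("wrist",f(589,145),109,P); print(R_,L_,(L_+R_)/2,np.degrees(np.arctan2(-(L_-R_)[0],(L_-R_)[1])))
# cradle near end top
for q in [(328,10),(398,10)]: print(atz("wrist",f(*q),46,P))
st=np.array([650.6,-66.5]);y=np.array([-.158,.9874]);x=np.array([.9874,.158])
print(st-26.5*x-8*y,st-26.5*x+8*y)
```

```text
[ 660.51179082 -137.21532824  109.        ] [638.69585263   4.00457238 109.        ] [649.60382172 -66.60537793 109.        ] 8.781749995917734
[618.13839257 -84.87888533  46.        ]
[614.01320736 -58.95186288  46.        ]
[625.6979 -78.5862] [623.1699 -62.7878]
```

View pics/top5.png

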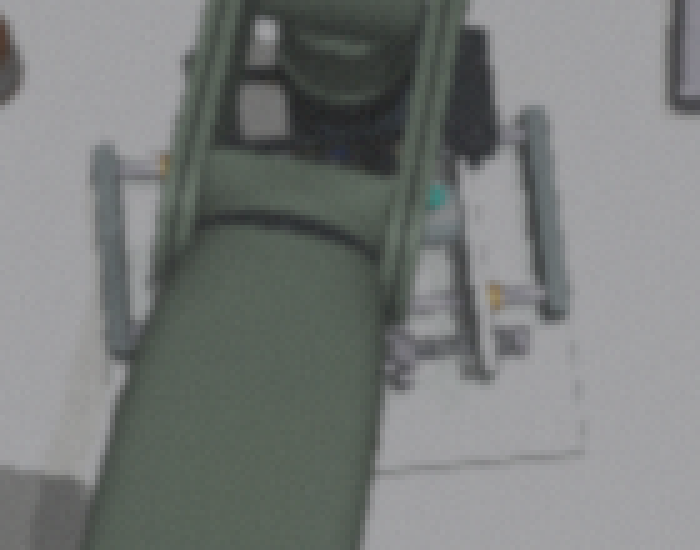

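```bash
python3 -m creep '{"offset":[[-0.001,0.002,0.02],[0,0,0.025],[0,0,0.013],[0,0,0],[0,0,0]],"rotation":[[0,0,0.2],[0,0,0],[0,0,0],[0,0,0],[0,0,0]]}'
python3 - <<'E'
from h import *
s=env.state()
P=camera_params("wrist"); im=grab_frame("wrist")
cv2.imwrite("pics/w6c.png",im[110:290,200:440,::-1].repeat(3,0).repeat(3,1))
plan([650,-66.5,110],[180,0,189.0],1)
for h in (37,45): 
  pass
E
```

```text
time_s: 5.95
ee_pos: [650.9, -64.9, 159.0]
ee_rot: [-180.0, 0.1, -170.8]
force: [0.5, -0.2, -1.5]
gripper_width: 12.1
at 6.0 [651.  -65.  159.2] [-1.7997e+02  1.3000e-01 -1.7083e+02]
offset [[0.0013, -0.0013, 0.0492]] rotation [[-0.03, 0.13, 0.17]]
```

View pics/w6c.png

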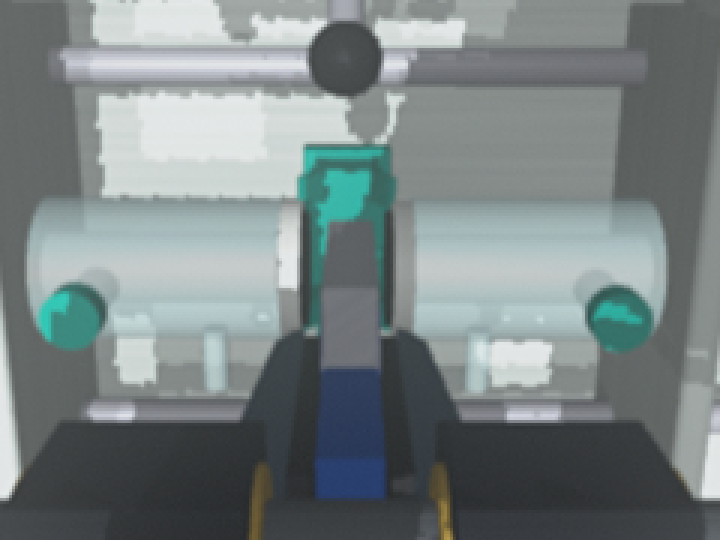

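Cassette (centre col ~351) is ~1.3 mm to +y of the gap middle (~346), which agrees with the pose error. I'll correct that and go down.

```bash
python3 -m creep '{"offset":[[0.001,-0.0014,0],[0,0,0.01],[0,0,0.015],[0,0,0.015],[0,0,0]],"rotation":[[0,0,0.15],[0,0,0],[0,0,0],[0,0,0],[0,0,0]]}'
python3 - <<'E'
from h import *
s=env.state()
P=camera_params("wrist"); im=grab_frame("wrist")
cv2.imwrite("pics/w7c.png",im[110:290,200:440,::-1].repeat(3,0).repeat(3,1))
print(s["force"],s["torque"])
plan([650,-66.5,92],[180,0,189.0],1)
E
```

```text
time_s: 6.62
ee_pos: [648.1, -66.6, 115.5]
ee_rot: [179.9, -0.2, -171.0]
force: [0.6, -0.9, -1.3]
gripper_width: 11.9
[ 0.6172806  -0.85111854 -1.34319919] [ 0.05762422 -0.01368621 -0.0397807 ]
at 6.675 [649.  -66.7 116.7] [ 1.7996e+02 -1.2000e-01 -1.7100e+02]
offset [[-0.0011, 0.0, 0.0247]] rotation [[0.04, -0.12, 0.0]]
```

View pics/w7c.png

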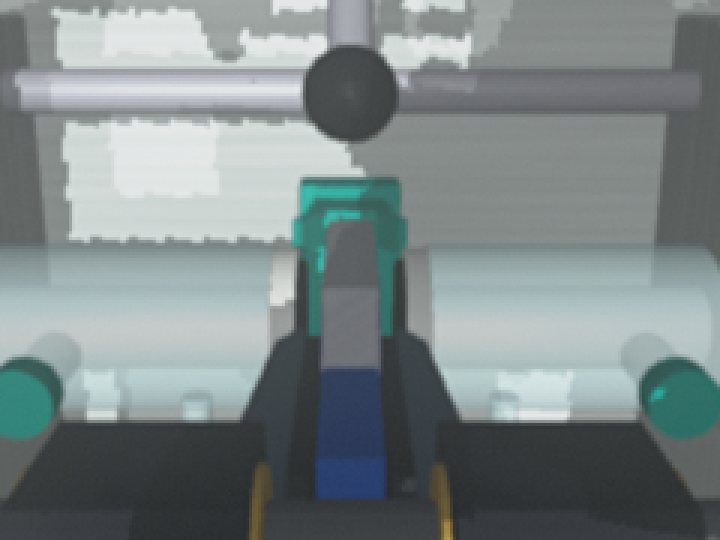

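```bash
python3 -m creep '{"offset":[[-0.001,0,0.006],[0,0,0.008],[0,0,0.006],[0,0,0.002],[0,0,0]],"rotation":[[0,0,0],[0,0,0],[0,0,0],[0,0,0],[0,0,0]]}'
python3 - <<'E'
from h import *
s=env.state()
P=camera_params("wrist"); im=grab_frame("wrist")
cv2.imwrite("pics/w8c.png",im[110:290,200:440,::-1].repeat(3,0).repeat(3,1))
print(s["force"],s["torque"])
plan([650,-66.5,90],[180,0,189.0],1)
E
```

```text
time_s: 7.3
ee_pos: [650.5, -66.6, 95.8]
ee_rot: [180.0, -0.0, -171.0]
force: [0.9, 0.0, -2.1]
gripper_width: 11.5
[ 0.89332297  0.03057392 -2.13668297] [0.03139126 0.07793057 0.01776004]
at 7.35 [650.6 -66.6  96. ] [ 1.80e+02  1.00e-02 -1.71e+02]
offset [[0.0006, 0.0002, 0.006]] rotation [[0.0, 0.01, 0.0]]
```

View pics/w8c.png

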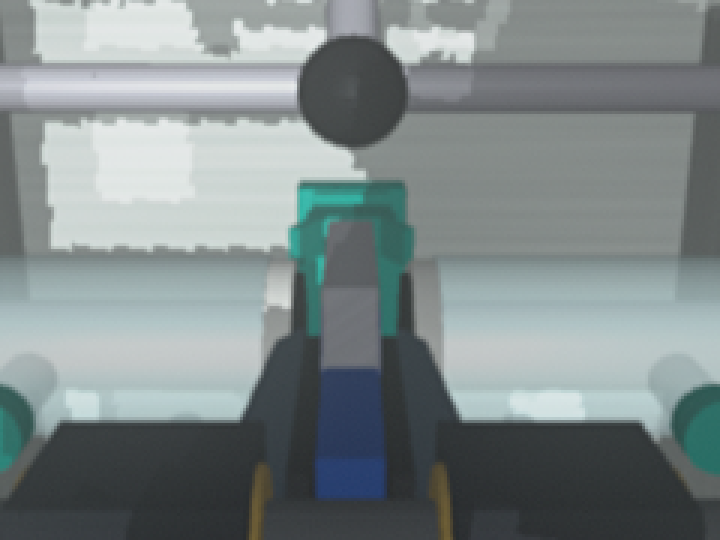

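```bash
python3 -m creep '{"offset":[[0.0004,0,0.003],[0,0,0.002],[0,0,0]],"rotation":[[0,0,0],[0,0,0],[0,0,0]]}';python3 -m creep '{"offset":[[0,0,0.001],[0,0,0.001],[0,0,0]],"rotation":[[0,0,0],[0,0,0],[0,0,0]]}'
```

```text
time_s: 7.72
ee_pos: [649.9, -66.6, 90.7]
ee_rot: [180.0, -0.0, -171.0]
force: [-0.4, 0.4, -1.0]
gripper_width: 11.9
time_s: 8.1
ee_pos: [650.3, -66.7, 90.0]
ee_rot: [-180.0, 0.1, -171.0]
force: [-1.6, -0.6, 6.8]
gripper_width: 11.7
```

```bash
python3 -m creep '{"offset":[[0,0,0],[0,0,0],[0,0,0],[0,0,0]],"rotation":[[0,0,0],[0,0,0],[0,0,0],[0,0,0]]}' 0.6 ; python3 -m creep '{"offset":[[0,0,-0.02],[0,0,-0.04],[0,0,-0.04],[0,0,0],[0,0,0]],"rotation":[[0,0,0],[0,0,0],[0,0,0],[0,0,0],[0,0,0]]}' 1
python3 - <<'E'
from h import *
s=env.state()
P=camera_params("wrist"); im=grab_frame("wrist")
cv2.imwrite("pics/w9.png",im[:,:,::-1])
im=grab_frame("scene")
cv2.imwrite("pics/s9.png",cv2.resize(im[150:290,260:420,::-1],None,fx=5,fy=5,interpolation=cv2.INTER_CUBIC)[:600])
plan([650,-66.5,214],[180,0,189.0],1); print(s["gripper_width"],s["force"])
P=camera_params("wrist")
import pickle; pickle.dump((s,P),open("P9.pkl","wb"))
print(proj("wrist",[650.3,-66.5,126],P))
E
```

```text
time_s: 8.6
ee_pos: [650.1, -66.7, 88.7]
ee_rot: [180.0, -0.0, -171.0]
force: [0.4, 0.6, -0.5]
gripper_width: 36.6
time_s: 9.22
ee_pos: [649.5, -66.6, 188.1]
ee_rot: [180.0, -0.1, -171.0]
force: [0.2, 0.1, 0.0]
gripper_width: 0.3
at 9.325 [649.2 -66.6 187.2] [ 179.95   -0.18 -171.  ]
offset [[-0.0007, -0.0, -0.0268]] rotation [[0.05, -0.18, 0.0]]
0.31773883891681504 [0.1545512  0.05497833 0.03536075]
[316.62783453 214.45454888]
```

View pics/w9.png

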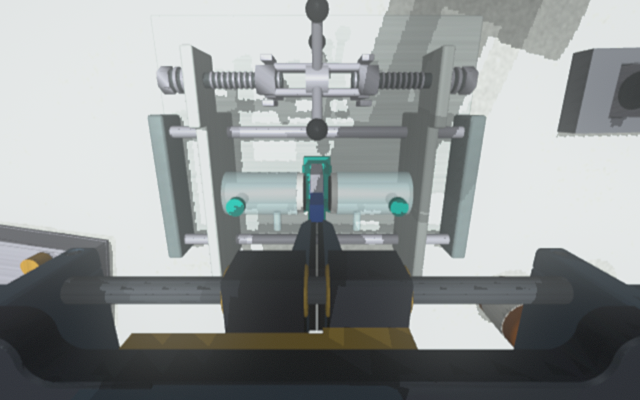

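View pics/s9.png

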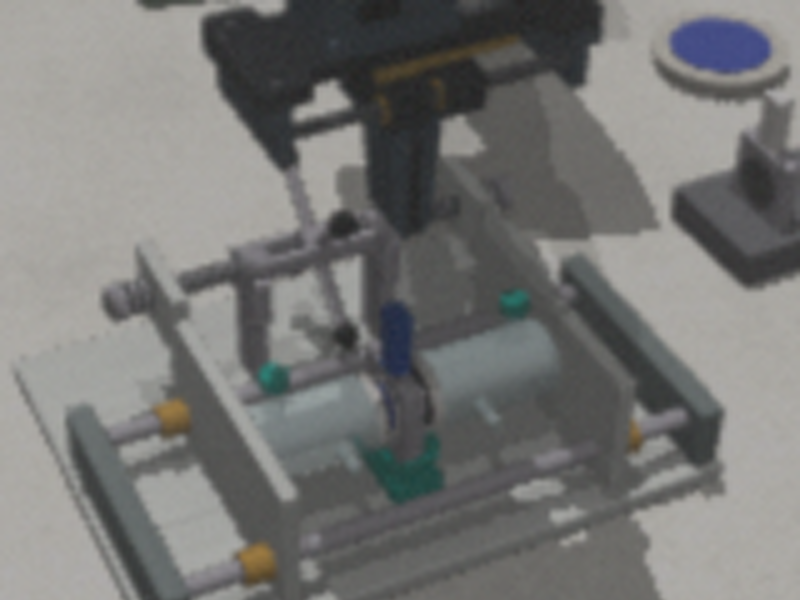

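Wrist view: cassette stands centred between the gaskets (tab at col 317, row ~212 vs 214 predicted for fully seated), and the scene view agrees. Next I'll work out the turnbuckle path.

```bash
cat >> h.py <<'E'
YAW=np.radians(9.0); EX=np.array([np.cos(YAW),np.sin(YAW)]); MID=np.array([650.2,-66.5])-105*EX; AXZ=95.
def tcp(phi,lean,h=5,back=0,w=16):
    p,l=np.radians(phi),np.radians(lean); B=55*np.array([np.sin(p),np.cos(p)]); n=np.array([np.cos(l),-np.sin(l)]); u=np.array([np.sin(l),np.cos(l)])
    q=B-(8+w+back)*n-h*u
    return np.array([*(MID+q[0]*EX),AXZ+q[1]])
def rlean(l): return (Ro.from_euler("y",l,degrees=True) if 0 else Ro.from_rotvec(np.radians(l)*np.array([-np.sin(YAW),np.cos(YAW),0])))*Ro.from_euler("xyz",[180,0,189.0],degrees=True)
def loc(s=None):
    s=s or env.state(); d=s["ee_pos"]; return np.array([(d[:2]-MID)@EX,(d[:2]-MID)@np.array([-EX[1],EX[0]]),d[2]-AXZ])
def push(s=None):
    "torque about turnbuckle axis / 55mm from wrist force+moment at TCP"
    s=s or env.state(); F=-s["force"]; M=-s["torque"]*1000; r=s["ee_pos"]-np.array([*MID,AXZ]); ax=np.array([-EX[1],EX[0],0])
    return (np.cross(r,F)@ax)/55,(M@ax)/55,(np.cross(r,F)@ax+M@ax)/55, F@np.array([*EX,0]),F[2]
E
python3 - <<'E'
from h import *
t=tcp(-49,0,back=14); print(t); plan([t[0],t[1],187],[180,0,189],4)
print(proj("wrist",[*MID,150]))
E
```

```text
[467.96258538 -95.36357092 126.08324659]
at 9.325 [649.2 -66.6 187.2] [ 179.95   -0.18 -171.  ]
offset [[0.0459, -0.0, 0.0002], [0.0459, -0.0, 0.0002], [0.0459, -0.0, 0.0001], [0.0459, -0.0, 0.0001]] rotation [[0.01, -0.04, 0.0], [0.01, -0.04, 0.0], [0.01, -0.04, 0.0], [0.01, -0.04, 0.0]]
[316.55897053  71.83839235]
```

```bash
python3 -m creep '{"offset":[[0.046,0,0],[0.046,0,0],[0.046,0,0],[0.046,0,0],[0,0,0]],"rotation":[[0,0,0],[0,0,0],[0,0,0],[0,0,0],[0,0,0]]}'; python3 -m creep '{"offset":[[0,0,0.02],[0,0,0.025],[0,0,0.016],[0,0,0],[0,0,0]],"rotation":[[0,0,0],[0,0,0],[0,0,0],[0,0,0],[0,0,0]]}'
python3 - <<'E'
from h import *
s=env.state();print(s["force"],s["torque"],loc(s),push(s))
im=grab_frame("scene")
cv2.imwrite("pics/s10.png",cv2.resize(im[130:270,240:400,::-1],None,fx=5,fy=5,interpolation=cv2.INTER_CUBIC)[:600])
E
```

```text
time_s: 9.95
ee_pos: [464.7, -95.4, 187.9]
ee_rot: [179.9, -0.2, -171.1]
force: [0.6, -0.3, -0.4]
gripper_width: 0.3
time_s: 10.58
ee_pos: [469.3, -95.5, 128.1]
ee_rot: [-180.0, 0.0, -171.0]
force: [0.9, 0.1, -0.2]
gripper_width: 0.5
[ 0.93531741  0.07289619 -0.19411904] [0.04931631 0.0346306  0.00174309] [-78.21820721  -0.32203066  33.10782435] (np.float64(-0.2868905190654556), np.float64(-0.48162667063499787), np.float64(-0.7685171897004535), np.float64(-0.9352055748899569), np.float64(0.19411904082982945))
```

View pics/s10.png

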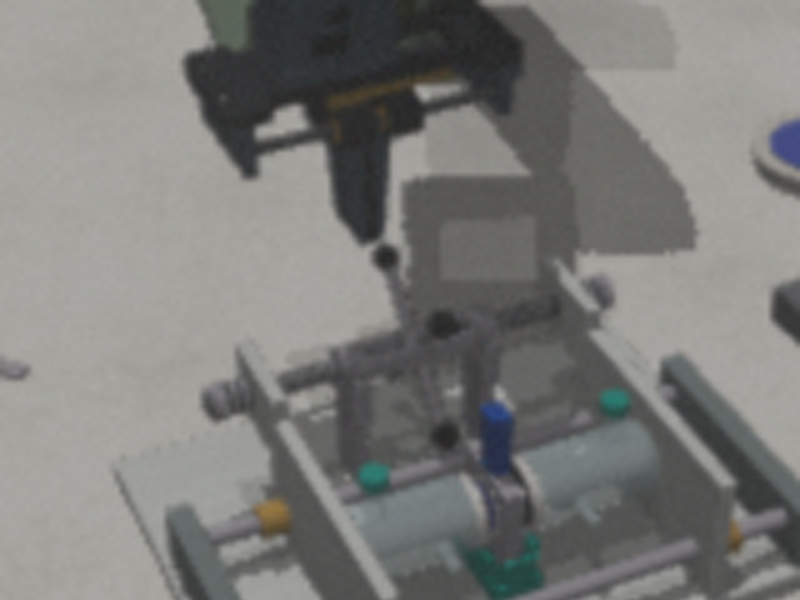

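```bash
python3 -m creep '{"offset":[[-0.004,0,0.005],[-0.004,0.0003,0],[-0.002,0,0],[-0.002,0,0],[0,0,0]],"rotation":[[0,0,0],[0,0,0],[0,0,0],[0,0,0],[0,0,0]]}'
python3 - <<'E'
from h import *
np.set_printoptions(precision=2,suppress=True)
s=env.state();print(s["force"],s["torque"],loc(s),np.array(push(s)))
for p in range(-49,50,7):
    l=max(0,p); print(p,l,[round(v,1) for v in (lambda q:((q[:2]-MID)@EX,q[2]-95))(tcp(p,l,8))])
E
```

```text
time_s: 11.25
ee_pos: [480.4, -93.3, 123.0]
ee_rot: [180.0, 0.0, -171.0]
force: [-0.1, 0.7, -0.1]
gripper_width: 0.3
[-0.13  0.66 -0.12] [0.1  0.08 0.02] [-66.94   0.12  28.  ] [ 0.16 -1.17 -1.01  0.03  0.12]
-49 0 [np.float64(-65.5), np.float64(28.1)]
-42 0 [np.float64(-60.8), np.float64(32.9)]
-35 0 [np.float64(-55.5), np.float64(37.1)]
-28 0 [np.float64(-49.8), np.float64(40.6)]
-21 0 [np.float64(-43.7), np.float64(43.3)]
-14 0 [np.float64(-37.3), np.float64(45.4)]
-7 0 [np.float64(-30.7), np.float64(46.6)]
0 0 [np.float64(-24.0), np.float64(47.0)]
7 7 [np.float64(-18.1), np.float64(49.6)]
14 14 [np.float64(-11.9), np.float64(51.4)]
21 21 [np.float64(-5.6), np.float64(52.5)]
28 28 [np.float64(0.9), np.float64(52.8)]
35 35 [np.float64(7.3), np.float64(52.3)]
42 42 [np.float64(13.6), np.float64(51.0)]
49 49 [np.float64(19.7), np.float64(48.9)]
```

```bash
python3 -m creep '{"offset":[[-0.006,0,-0.005],[-0.0053,0,-0.0042],[-0.0057,0,-0.0035],[-0.0061,0,-0.0027],[-0.0064,0,-0.0021]],"rotation":[[0,0,0],[0,0,0],[0,0,0],[0,0,0],[0,0,0]]}'
python3 - <<'E'
from h import *
np.set_printoptions(precision=2,suppress=True)
s=env.state();print(s["force"],s["torque"],loc(s),np.array(push(s)))
im=grab_frame("scene")
cv2.imwrite("pics/s11.png",cv2.resize(im[130:270,240:400,::-1],None,fx=5,fy=5,interpolation=cv2.INTER_CUBIC)[:600])
E
```

```text
time_s: 11.88
ee_pos: [505.2, -89.2, 141.2]
ee_rot: [180.0, -0.5, -171.0]
force: [-10.8, -2.4, 9.0]
gripper_width: 0.6
[-10.79  -2.39   8.97] [-0.3   1.79 -0.04] [-41.73   0.29  46.16] [  2.46 -33.04 -30.58  11.04  -8.97]
```

View pics/s11.png

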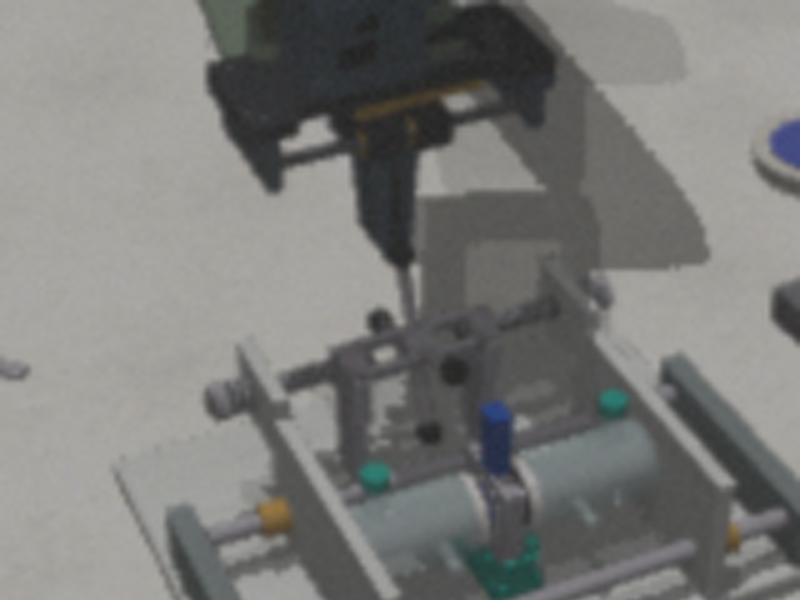

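```bash
cat >> h.py <<'E'
def chain(seq,h=8):
    "seq of (phi,lean): tool-frame row deltas between nominal poses"
    for (p0,l0),(p1,l1) in zip(seq,seq[1:]):
        hh=h if np.ndim(h)==0 else h
        d=tcp(p1,l1,hh)-tcp(p0,l0,hh); v=rlean(l0).inv().apply(d); print((p1,l1),"off",(v/1000).round(4).tolist(),"rot",round(l1-l0,1))
def fpush(phi,s=None):
    s=s or env.state(); F=-s["force"]; fx=F[:2]@EX; fz=F[2]; R=Ro.from_euler("xyz",s["ee_rot"],degrees=True); n=-R.apply([1,0,0]); n=np.array([n[:2]@EX,n[2]])
    p=np.radians(phi); c=55*np.array([np.sin(p),np.cos(p)])-8*n
    return dict(fx=fx,fz=fz,push=(c[1]*fx-c[0]*fz)/55,Fn=np.hypot(fx,fz))
def phi_est(s=None,w=16):
    "ball angle from measured pose assuming contact on the flat face"
    s=s or env.state(); R=Ro.from_euler("xyz",s["ee_rot"],degrees=True); n=-R.apply([1,0,0]); n=np.array([n[:2]@EX,n[2]]); n/=np.linalg.norm(n)
    q=loc(s)[[0,2]]; dist=q@n+8+w   # B.n = dist ; B=55(sin,cos); n=(cos l,-sin l) -> 55 sin(phi-l)
    l=np.degrees(np.arctan2(-n[1],n[0])); return l+np.degrees(np.arcsin(np.clip(dist/55,-1,1))),l
E
python3 - <<'E'
from h import *
s=env.state(); print(phi_est(s),fpush(phi_est(s)[0],s),loc(s))
chain([(-14,0),(-7,0),(0,0),(7,7),(14,14),(21,21),(28,28),(35,35),(42,42)])
E
```

```text
(np.float64(-16.615652353522176), np.float64(0.3154891825003428)) {'fx': np.float64(8.240796931314916), 'fz': np.float64(-8.24353231830602), 'push': np.float64(4.347018110752239), 'Fn': np.float64(11.65618115619885)} [-39.76164901   0.21474226  46.52396442]
(-7, 0) off [-0.0066, 0.0, -0.0012] rot 0
(0, 0) off [-0.0067, -0.0, -0.0004] rot 0
(7, 7) off [-0.0059, 0.0, -0.0026] rot 7
(14, 14) off [-0.0059, -0.0, -0.0026] rot 7
(21, 21) off [-0.0059, 0.0, -0.0026] rot 7
(28, 28) off [-0.0059, -0.0, -0.0026] rot 7
(35, 35) off [-0.0059, -0.0, -0.0026] rot 7
(42, 42) off [-0.0059, 0.0, -0.0026] rot 7
```

```bash
python3 -m creep '{"offset":[[-0.0066,0,-0.0032],[-0.0067,0,-0.0004],[-0.006,0,-0.0026],[-0.006,0,-0.0026]],"rotation":[[0,0,0],[0,0,0],[0,7,0],[0,7,0]]}'
python3 - <<'E'
from h import *
np.set_printoptions(precision=2,suppress=True)
s=env.state(); p=phi_est(s);print(p,fpush(p[0],s),loc(s))
im=grab_frame("scene")
cv2.imwrite("pics/s12.png",cv2.resize(im[130:270,240:400,::-1],None,fx=5,fy=5,interpolation=cv2.INTER_CUBIC)[:600])
E
```

```text
time_s: 12.42
ee_pos: [532.6, -84.7, 149.8]
ee_rot: [180.0, -14.4, -171.0]
force: [-5.3, 0.5, -0.3]
gripper_width: 0.5
(np.float64(11.095857680171099), np.float64(14.440866546085553)) {'fx': np.float64(5.160725938089745), 'fz': np.float64(0.3483390481102926), 'push': np.float64(5.233480617587273), 'Fn': np.float64(5.172468685309816)} [-13.99   0.46  54.77]
```

View pics/s12.png

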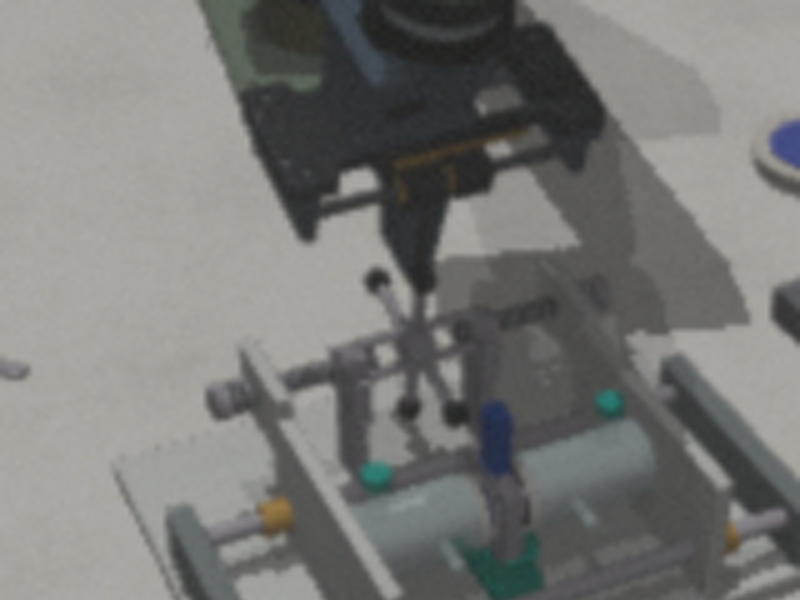

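```bash
python3 -m creep '{"offset":[[-0.0043,0,-0.0021],[-0.0043,0,-0.0021],[-0.0043,0,-0.0021],[-0.0043,0,-0.0021]],"rotation":[[0,5,0],[0,5,0],[0,5,0],[0,5,0]]}'
python3 - <<'E'
from h import *
s=env.state(); p=phi_est(s);print(p,fpush(p[0],s),loc(s),s["time_s"])
E
```

```text
time_s: 12.98
ee_pos: [551.9, -81.8, 150.6]
ee_rot: [180.0, -34.3, -171.0]
force: [-5.7, -1.3, -0.4]
gripper_width: 0.3
(np.float64(31.412367557701085), np.float64(34.338919708059265)) {'fx': np.float64(5.872116440894348), 'fz': np.float64(0.4182820790510936), 'push': np.float64(5.325521925737905), 'Fn': np.float64(5.886995107274764)} [ 5.52932304  0.30432934 55.61856574] 12.975
```

```bash
python3 -m creep '{"offset":[[-0.0043,0,-0.0021],[-0.0043,0,-0.0021],[-0.0026,0,-0.0012]],"rotation":[[0,5,0],[0,5,0],[0,3,0]]}'
python3 - <<'E'
from h import *
s=env.state(); p=phi_est(s);print(p,fpush(p[0],s),loc(s),s["time_s"])
im=grab_frame("scene")
cv2.imwrite("pics/s13.png",cv2.resize(im[130:270,240:400,::-1],None,fx=5,fy=5,interpolation=cv2.INTER_CUBIC)[:600])
s=env.state(); p=phi_est(s);print(p,fpush(p[0],s),loc(s),s["time_s"])
E
```

```text
time_s: 13.35
ee_pos: [564.7, -79.8, 147.6]
ee_rot: [179.9, -47.3, -171.0]
force: [-5.5, -0.6, 1.5]
gripper_width: 0.7
(np.float64(45.08316887859966), np.float64(47.27100504663507)) {'fx': np.float64(5.512783743188512), 'fz': np.float64(-1.463731223724702), 'push': np.float64(5.3735391026650365), 'Fn': np.float64(5.703796428210789)} [18.44459417  0.24287727 52.5679385 ] 13.35
(np.float64(46.467556324965756), np.float64(47.348178288256584)) {'fx': np.float64(1.0207736699203847), 'fz': np.float64(-5.312108491788615), 'push': np.float64(4.139955424394078), 'Fn': np.float64(5.4092952880884075)} [18.92045679  0.3085519  51.21072304] 13.4
```

View pics/s13.png

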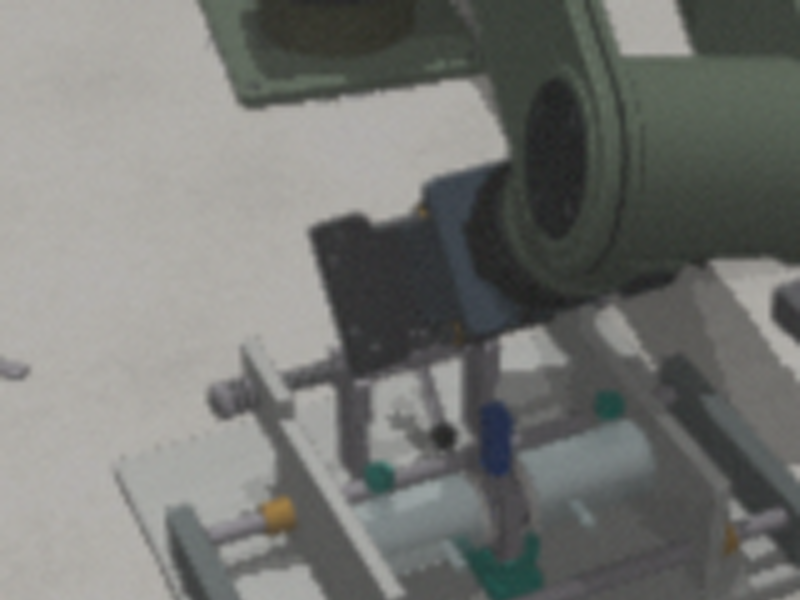

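```bash
python3 -m creep '{"offset":[[0.004,0,-0.002],[0.002,0,-0.02],[0,0,-0.03]],"rotation":[[0,0,0],[0,-2,0],[0,-6,0]]}'
python3 - <<'E'
from h import *
t=tcp(-44,0,8,14); print(t); plan([t[0],t[1],190],[180,0,189],6); print(loc())
E
```

```text
time_s: 13.78
ee_pos: [598.8, -74.4, 187.3]
ee_rot: [179.9, -38.8, -170.9]
force: [1.0, 0.5, -0.9]
gripper_width: 0.3
[471.22473877 -94.84689658 126.56368902]
at 13.775 [598.8 -74.4 187.3] [ 179.94  -38.77 -170.95]
offset [[0.0171, -0.0, 0.0131], [0.0184, -0.0, 0.0111], [0.0196, -0.0, 0.009], [0.0205, -0.0, 0.0067], [0.0211, -0.0, 0.0044], [0.0215, -0.0, 0.002]] rotation [[0.01, -6.46, 0.01], [0.01, -6.46, 0.01], [0.01, -6.46, 0.01], [0.01, -6.46, 0.01], [0.01, -6.46, 0.01], [0.01, -6.46, 0.01]]
[53.01983765  0.21435675 92.2513104 ]
```

```bash
python3 -m creep '{"offset":[[0.017,0,0.013],[0.0185,0,0.011],[0.0195,0,0.009],[0.0205,0,0.0065],[0.021,0,0.0045]],"rotation":[[0,-6.5,0],[0,-6.5,0],[0,-6.5,0],[0,-6.5,0],[0,-6.5,0]]}'; python3 -m creep '{"offset":[[0.0215,0,0.002],[0,0,0.015],[0,0,0]],"rotation":[[0,-6.3,0],[0,0,0],[0,0,0]]}'
python3 - <<'E'
from h import *
print(loc())
s=env.state()
im=grab_frame("scene")
cv2.imwrite("pics/s14.png",cv2.resize(im[130:270,240:400,::-1],None,fx=5,fy=5,interpolation=cv2.INTER_CUBIC)[:600])
P=camera_params("wrist"); cv2.imwrite("pics/w14.png",grab_frame("wrist")[:,:,::-1])
t=tcp(-44,0,8,12); plan(t,[180,0,189],1); print(s["force"],s["torque"])
print(proj("wrist",[*(MID+EX*55*np.sin(np.radians(-44))),95+55*np.cos(np.radians(44))],P),proj("scene",[*(MID+EX*55*np.sin(np.radians(-44))),95+55*np.cos(np.radians(44))]))
E
```

```text
time_s: 14.4
ee_pos: [492.1, -91.5, 192.4]
ee_rot: [-179.9, -5.9, -171.0]
force: [-0.1, -0.7, -0.5]
gripper_width: 0.3
time_s: 14.78
ee_pos: [470.8, -94.7, 176.1]
ee_rot: [-180.0, -0.1, -171.0]
force: [1.0, 0.3, -0.5]
gripper_width: 0.7
[-76.62824271   0.16869948  81.12920792]
at 14.875 [472.1 -94.8 176.3] [-1.7999e+02 -1.3000e-01 -1.7098e+02]
offset [[-0.0013, 0.0001, 0.0497]] rotation [[-0.01, -0.13, 0.02]]
[ 0.95178521  0.32587543 -0.46507463] [ 0.04616605 -0.08320621 -0.00358089]
[316.91939267 266.30447669] [316.95378227 180.8865263 ]
```

View pics/s14.png

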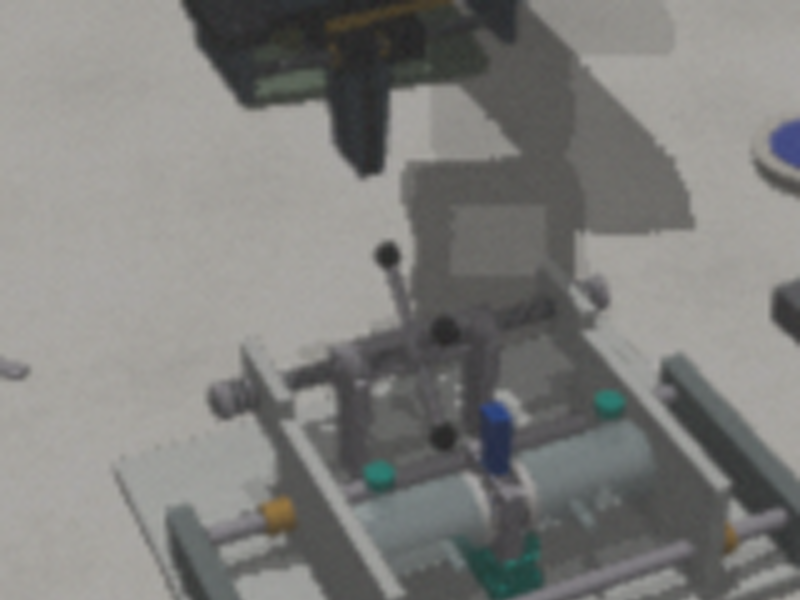

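View pics/w14.png

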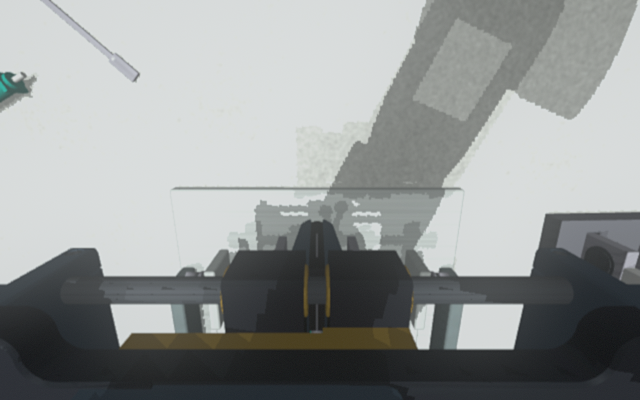

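```bash
python3 -m creep '{"offset":[[0,0,0.025],[0,0,0.025],[-0.004,0,0],[-0.003,0,0],[0,0,0]],"rotation":[[0,0,0],[0,0,0],[0,0,0],[0,0,0],[0,0,0]]}'
python3 - <<'E'
from h import *
f=lambda u,v:(240+u/5-.4,130+v/5-.4)
L=atz("scene",f(609,401),109);R=atz("scene",f(379,473),109);print(L,R,np.linalg.norm(L-R))
s=env.state(); print(loc(s),s["force"])
chain([(-44,0),(-38,0),(-32,0),(-26,0),(-20,0),(-14,0),(-7,0)])
E
```

```text
time_s: 15.5
ee_pos: [478.9, -93.8, 127.1]
ee_rot: [-180.0, -0.1, -171.0]
force: [1.5, -0.0, -0.4]
gripper_width: 0.4
[639.07499218   1.89334089 109.        ] [ 661.14000056 -133.67194148  109.        ] 137.3492278060343
[-68.45007606  -0.18979939  32.09347434] [ 1.54245809 -0.04865056 -0.36637798]
(-38, 0) off [-0.0043, 0.0, -0.0038] rot 0
(-32, 0) off [-0.0047, 0.0, -0.0033] rot 0
(-26, 0) off [-0.005, -0.0, -0.0028] rot 0
(-20, 0) off [-0.0053, -0.0, -0.0022] rot 0
(-14, 0) off [-0.0055, 0.0, -0.0017] rot 0
(-7, 0) off [-0.0066, 0.0, -0.0012] rot 0
```

Run:
```python
from h import *
t=tcp(-44,-40,7,8); r=rlean(-40).as_euler("xyz",degrees=True); print(t,r,loc()); plan(t,r,5)
```

```text
[488.98939123 -92.03325204 108.63217441] [ 180.   40. -171.] [-68.45007606  -0.18979939  32.09347434]
at 15.5 [478.9 -93.8 127.1] [-1.7995e+02 -7.0000e-02 -1.7098e+02]
offset [[-0.0021, 0.0, 0.0037], [-0.0015, 0.0, 0.0039], [-0.001, 0.0, 0.0041], [-0.0004, 0.0, 0.0042], [0.0002, 0.0, 0.0042]] rotation [[-0.01, -8.01, 0.01], [-0.01, -8.01, 0.01], [-0.01, -8.01, 0.01], [-0.01, -8.01, 0.01], [-0.01, -8.01, 0.01]]
```

```bash
python3 -m creep '{"offset":[[-0.002,0,0.0037],[-0.0015,0,0.0039],[-0.001,0,0.0041],[-0.0004,0,0.0042],[0.0002,0,0.0042]],"rotation":[[0,-8,0],[0,-8,0],[0,-8,0],[0,-8,0],[0,-8,0]]}';  python3 -m creep '{"offset":[[-0.002,0,0],[0,0,0],[0,0,0]],"rotation":[[0,0,0],[0,0,0],[0,0,0]]}'
python3 - <<'E'
from h import *
for i in range(3):
    s=env.state(); print(loc(s),phi_est(s),s["force"]); im=grab_frame("scene")
cv2.imwrite("pics/s15.png",cv2.resize(im[130:270,240:400,::-1],None,fx=5,fy=5,interpolation=cv2.INTER_CUBIC)[:600])
E
```

```text
time_s: 16.12
ee_pos: [499.4, -57.9, 150.9]
ee_rot: [-177.3, 35.2, -172.5]
force: [0.9, 0.2, -0.3]
gripper_width: 0.5
time_s: 16.5
ee_pos: [502.2, -57.8, 151.7]
ee_rot: [-177.2, 35.1, -172.3]
force: [-0.7, 0.0, -0.8]
gripper_width: 0.6
[-39.8167637   31.77045105  56.70239818] (np.float64(-9.204194246626802), np.float64(-35.07793591596676)) [-0.71906157  0.03357992 -0.78167205]
[-39.98970743  31.83236139  56.49265517] (np.float64(-9.514766237613312), np.float64(-35.05885646807676)) [ 0.60547777 -0.24225548 -1.72145815]
[-40.10210797  31.88475511  56.3997175 ] (np.float64(-9.684736065808053), np.float64(-35.05320713164959)) [0.00345066 0.43874059 0.15641517]
```

View pics/s15.png

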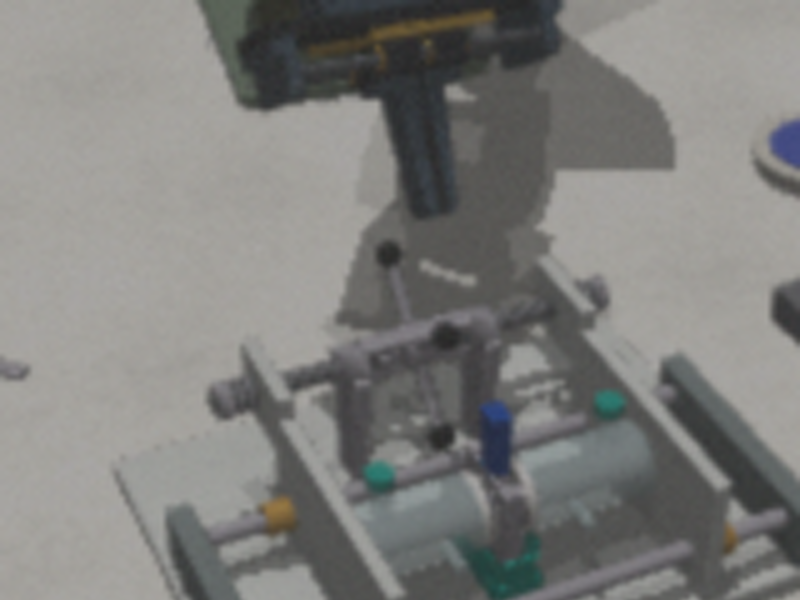

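Run:
```python
from h import *
s=env.state(); print(s["qpos"].round(1))
t=tcp(-44,0,8,18); t[2]=175; plan(t,[180,0,189],5)
```

```text
[ -14.4    3.   130.5   38.6   15.9 -145.7]
at 16.65 [501.8 -57.6 151.4] [-177.24   35.04 -172.29]
offset [[0.0037, -0.007, -0.0081], [0.0047, -0.0069, -0.0076], [0.0057, -0.0067, -0.007], [0.0065, -0.0066, -0.0064], [0.0073, -0.0065, -0.0056]] rotation [[-0.61, 7.0, -0.42], [-0.61, 7.0, -0.42], [-0.61, 7.0, -0.42], [-0.61, 7.0, -0.42], [-0.61, 7.0, -0.42]]
```

```bash
python3 -m creep '{"offset":[[0.0037,-0.007,-0.008],[0.0047,-0.007,-0.0075],[0.0057,-0.0067,-0.007],[0.0065,-0.0066,-0.0064],[0.0073,-0.0065,-0.0056]],"rotation":[[-0.6,7,-0.4],[-0.6,7,-0.4],[-0.6,7,-0.4],[-0.6,7,-0.4],[-0.6,7,-0.4]]}'
python3 - <<'E'
from h import *
s=env.state(); print(loc(s),s["ee_rot"],s["qpos"].round(1))
t=tcp(-44,-10,8,10); plan(t,rlean(-10).as_euler("xyz",degrees=True),3)
E
```

```text
time_s: 17.27
ee_pos: [469.3, -91.5, 173.5]
ee_rot: [179.8, 1.5, -170.8]
force: [-0.4, 0.4, -0.4]
gripper_width: 0.6
[-77.55220151   3.61976962  78.5258842 ] [ 179.80134966    1.46575191 -170.8323618 ] [ -12.9   10.8  106.3    0.8   61.6 -112.5]
at 17.275 [469.3 -91.5 173.5] [ 179.8     1.47 -170.83]
offset [[-0.002, -0.0013, 0.0176], [-0.0011, -0.0013, 0.0177], [-0.0002, -0.0012, 0.0177]] rotation [[0.07, -2.84, 0.05], [0.07, -2.84, 0.05], [0.07, -2.84, 0.05]]
```

Run:
```python
from h import *
t=tcp(-44,-20,8,8); plan(t,rlean(-20).as_euler("xyz",degrees=True),5)
```

```text
at 17.275 [469.3 -91.5 173.5] [ 179.8     1.47 -170.83]
offset [[-0.0021, -0.0008, 0.0115], [-0.0014, -0.0008, 0.0117], [-0.0006, -0.0008, 0.0117], [0.0002, -0.0007, 0.0117], [0.0009, -0.0007, 0.0117]] rotation [[0.05, -3.71, 0.03], [0.05, -3.71, 0.03], [0.05, -3.71, 0.03], [0.05, -3.71, 0.03], [0.05, -3.71, 0.03]]
```

```bash
python3 -m creep '{"offset":[[-0.002,-0.0008,0.0115],[-0.0014,-0.0008,0.0117],[-0.0006,-0.0008,0.0117],[0.0002,-0.0007,0.0117],[0.0009,-0.0007,0.0117]],"rotation":[[0,-3.7,0],[0,-3.7,0],[0,-3.7,0],[0,-3.7,0],[0,-3.7,0]]}';  python3 -m creep '{"offset":[[-0.003,0,0],[0,0,0],[0,0,0]],"rotation":[[0,0,0],[0,0,0],[0,0,0]]}'
python3 - <<'E'
from h import *
F=[]
for i in range(3):
    s=env.state(); print(loc(s),phi_est(s),s["force"],s["torque"]); im=grab_frame("scene")
print(s["qpos"].round(1))
t=tcp(-44,-20,8,0); plan(t,rlean(-20).as_euler("xyz",degrees=True),1)
cv2.imwrite("pics/s16.png",cv2.resize(im[130:270,240:400,::-1],None,fx=5,fy=5,interpolation=cv2.INTER_CUBIC)[:600])
E
```

```text
time_s: 17.9
ee_pos: [482.0, -92.8, 115.3]
ee_rot: [179.8, 20.3, -170.9]
force: [0.1, 1.1, -0.2]
gripper_width: 0.6
time_s: 18.27
ee_pos: [485.7, -92.1, 117.6]
ee_rot: [179.8, 20.2, -170.8]
force: [-0.0, 0.8, -0.2]
gripper_width: 0.4
[-61.46117669   0.44588619  22.62491595] (np.float64(-48.26131203909698), np.float64(-20.241008405684713)) [-0.04932267  0.80062101 -0.17038343] [ 0.04878138  0.22807513 -0.03065636]
[-61.64613129   0.560069    22.51653351] (np.float64(-48.50964507257886), np.float64(-20.23303289187944)) [ 0.37330378 -0.28771567 -0.00496338] [ 0.06173739  0.25498926 -0.03103217]
[-61.84182161   0.66220455  22.33750018] (np.float64(-48.798743450645), np.float64(-20.218947307908262)) [ 0.21422022  0.54059039 -0.56138794] [ 0.01666501  0.254038   -0.03602936]
[ -18.4    8.7  122.4   17.8   32.2 -131.4]
at 18.425 [485.1 -91.9 117.2] [ 179.8    20.21 -170.84]
offset [[-0.0043, -0.0008, -0.0001]] rotation [[0.25, 0.21, 0.15]]
```

View pics/s16.png

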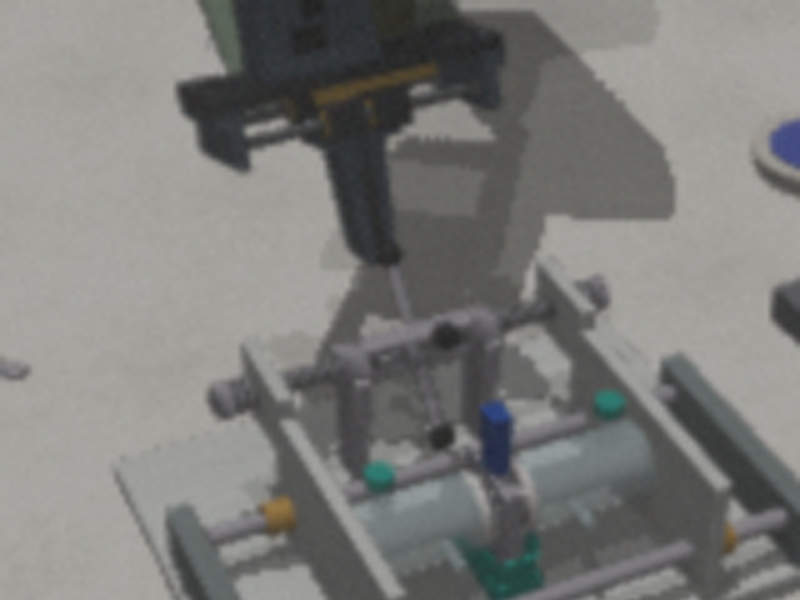

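```bash
python3 -m creep '{"offset":[[-0.004,-0.0008,0],[-0.003,0,-0.0032],[-0.0029,0,-0.0032],[-0.0029,0,-0.0032]],"rotation":[[0,0,0],[0,4,0],[0,4,0],[0,4,0]]}'
python3 - <<'E'
from h import *
s=env.state(); p=phi_est(s); print(loc(s),p,s["force"],fpush(p[0],s))
E
```

```text
time_s: 18.92
ee_pos: [491.6, -91.4, 128.8]
ee_rot: [179.8, 7.7, -170.8]
force: [-2.6, -0.5, -4.5]
gripper_width: 0.6
[-55.55490082   0.21105987  33.84236455] (np.float64(-36.52556114323708), np.float64(-7.687178689654855)) [-2.64427299 -0.4739248  -4.48414339] {'fx': np.float64(2.6858557757442987), 'fz': np.float64(4.484143386140767), 'push': np.float64(5.421325046869153), 'Fn': np.float64(5.226984135767871)}
```

```bash
python3 -m creep '{"offset":[[-0.003,0,-0.0032],[-0.003,0,-0.0032],[-0.003,0,-0.0032]],"rotation":[[0,4,0],[0,4,0],[0,4,0]]}'
python3 - <<'E'
from h import *
s=env.state(); p=phi_est(s); print(loc(s),p,s["force"],fpush(p[0],s))
E
```

```text
time_s: 19.3
ee_pos: [499.4, -90.2, 139.4]
ee_rot: [179.8, -4.4, -170.8]
force: [-6.0, -2.0, -1.0]
gripper_width: 0.3
[-47.65764211   0.19325025  44.41680783] (np.float64(-24.913506221519444), np.float64(4.380105475585764)) [-5.99574968 -1.97759599 -1.02033925] {'fx': np.float64(6.231296224046747), 'fz': np.float64(1.0203392542775962), 'push': np.float64(6.298458708155319), 'Fn': np.float64(6.31428102206728)}
```

```bash
python3 -m creep '{"offset":[[-0.0023,0,-0.0024],[-0.0023,0,-0.0024]],"rotation":[[0,3,0],[0,3,0]]}'
python3 - <<'E'
from h import *
for i in range(2):
    s=env.state(); p=phi_est(s); print(loc(s),p,s["force"],fpush(p[0],s)); im=grab_frame("scene")
cv2.imwrite("pics/s17.png",cv2.resize(im[130:270,240:400,::-1],None,fx=5,fy=5,interpolation=cv2.INTER_CUBIC)[:600])
E
```

```text
time_s: 19.55
ee_pos: [504.4, -89.4, 144.1]
ee_rot: [179.8, -10.4, -170.8]
force: [-6.4, -1.5, 1.4]
gripper_width: 0.3
[-42.54917521   0.19793596  49.14655252] (np.float64(-18.675406621325493), np.float64(10.355356461661001)) [-6.43995256 -1.45736596  1.44696128] {'fx': np.float64(6.588648318190121), 'fz': np.float64(-1.4469612843750745), 'push': np.float64(5.743642459980974), 'Fn': np.float64(6.745664060659253)}
[-41.23121804   0.08808726  49.24070909] (np.float64(-17.1586841428745), np.float64(10.375005303650891)) [-6.04249924 -1.25075733  5.87205947] {'fx': np.float64(6.163767602547163), 'fz': np.float64(-5.872059468732608), 'push': np.float64(3.478370325612923), 'Fn': np.float64(8.513114204716292)}
```

View pics/s17.png

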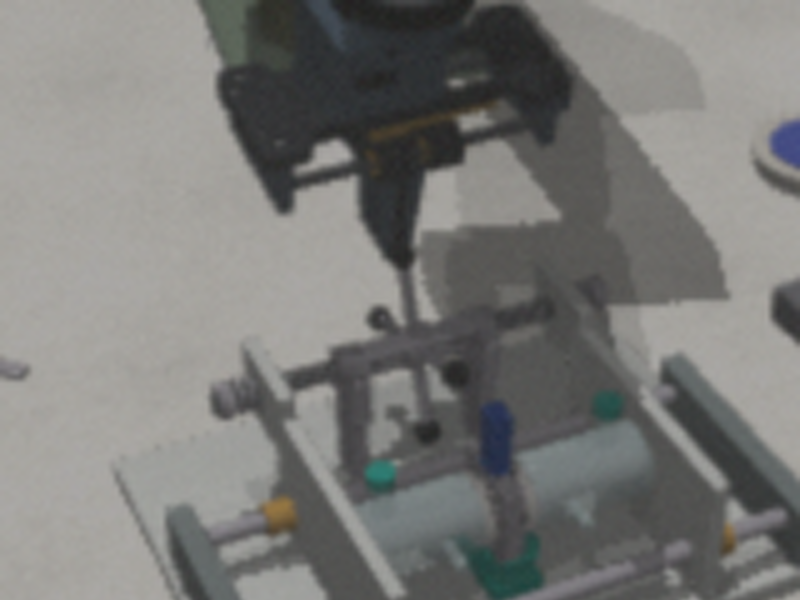

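```bash
python3 -m creep '{"offset":[[-0.0023,0,-0.0028],[-0.0023,0,-0.0024],[-0.0023,0,-0.0024]],"rotation":[[0,3,0],[0,3,0],[0,3,0]]}'
python3 - <<'E'
from h import *
for i in range(1):
    s=env.state(); p=phi_est(s); print(loc(s),p,s["force"],fpush(p[0],s))
E
```

```text
time_s: 20.02
ee_pos: [513.0, -88.0, 150.5]
ee_rot: [179.8, -19.3, -170.7]
force: [-5.9, -1.8, 1.3]
gripper_width: 0.4
[-33.86346877   0.21154728  55.48548465] (np.float64(-9.262832872093224), np.float64(19.3192978048791)) [-5.87833509 -1.82285213  1.28239457] {'fx': np.float64(6.091119929906481), 'fz': np.float64(-1.2823945702847923), 'push': np.float64(5.922358414821961), 'Fn': np.float64(6.224650820278986)}
```

```bash
python3 -m creep '{"offset":[[-0.0023,0,-0.0024],[-0.0023,0,-0.0024],[-0.0023,0,-0.0024]],"rotation":[[0,3,0],[0,3,0],[0,3,0]]}'
python3 - <<'E'
from h import *
for i in range(1):
    s=env.state(); p=phi_est(s); print(loc(s),p,s["force"],fpush(p[0],s))
E
```

```text
time_s: 20.4
ee_pos: [522.4, -86.5, 155.1]
ee_rot: [179.8, -28.3, -170.7]
force: [-5.5, 0.6, 2.9]
gripper_width: 1.0
[-24.36359014   0.19004952  60.1327007 ] (np.float64(0.13399185238476363), np.float64(28.28596164496125)) [-5.48742289  0.57066891  2.93817058] {'fx': np.float64(5.330591322889808), 'fz': np.float64(-2.938170584160871), 'push': np.float64(5.32852971197108), 'Fn': np.float64(6.086710953651106)}
```

```bash
python3 -m creep '{"offset":[[-0.0023,0,-0.0024],[-0.0023,0,-0.0024],[-0.0023,0,-0.0024]],"rotation":[[0,3,0],[0,3,0],[0,3,0]]}'
python3 - <<'E'
from h import *
for i in range(1):
    s=env.state(); p=phi_est(s); print(loc(s),p,s["force"],fpush(p[0],s))
E
```

```text
time_s: 20.78
ee_pos: [532.3, -85.0, 158.2]
ee_rot: [179.7, -37.2, -170.7]
force: [-4.4, -0.9, 3.5]
gripper_width: 0.8
[-14.29590083   0.15204509  63.18306681] (np.float64(9.481589445614873), np.float64(37.24558419074783)) [-4.39913618 -0.91040172  3.4621428 ] {'fx': np.float64(4.487393718994057), 'fz': np.float64(-3.462142801123537), 'push': np.float64(4.9905755645999665), 'Fn': np.float64(5.667727513266569)}
```

```bash
python3 -m creep '{"offset":[[-0.0025,0,-0.0019],[-0.0025,0,-0.0018],[-0.0025,0,-0.0018]],"rotation":[[0,1.5,0],[0,1.5,0],[0,1.5,0]]}'
python3 - <<'E'
from h import *
for i in range(1):
    s=env.state(); p=phi_est(s); print(loc(s),p,s["force"],fpush(p[0],s))
im=grab_frame("scene")
cv2.imwrite("pics/s18.png",cv2.resize(im[200:270,300:400,::-1],None,fx=8,fy=8,interpolation=cv2.INTER_CUBIC)[:600])
E
```

```text
time_s: 21.15
ee_pos: [541.9, -83.5, 158.2]
ee_rot: [179.8, -41.6, -170.7]
force: [-4.5, 0.3, 5.8]
gripper_width: 0.7
[-4.65854651  0.1327245  63.18175762] (np.float64(18.672569900600703), np.float64(41.64933786618359)) [-4.51421745  0.29007712  5.78719953] {'fx': np.float64(4.41326188281068), 'fz': np.float64(-5.787199533073207), 'push': np.float64(5.831403363977548), 'Fn': np.float64(7.277950184074663)}
```

View pics/s18.png

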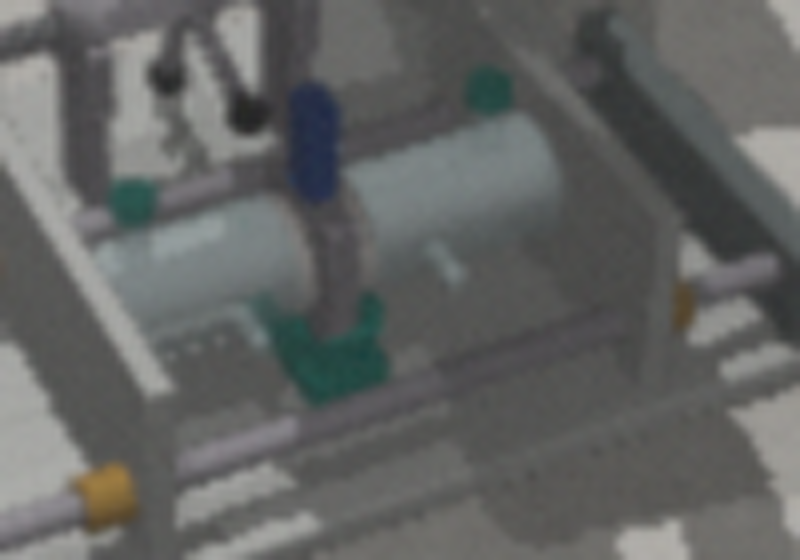

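```bash
python3 -m creep '{"offset":[[-0.002,0,-0.0013],[-0.002,0,-0.0013],[-0.002,0,-0.0013]],"rotation":[[0,1.2,0],[0,1.2,0],[0,1.2,0]]}'
python3 - <<'E'
from h import *
for i in range(1):
    s=env.state(); p=phi_est(s); print(loc(s),p,s["force"],fpush(p[0],s))
E
```

```text
time_s: 21.58
ee_pos: [549.5, -82.4, 156.8]
ee_rot: [179.8, -45.1, -170.6]
force: [-3.3, -0.2, 6.6]
gripper_width: 0.7
[ 3.07015955  0.09515374 61.83301994] (np.float64(26.406872243877267), np.float64(45.13816733129605)) [-3.33742389 -0.21425857  6.5811738 ] {'fx': np.float64(3.3298520838449197), 'fz': np.float64(-6.581173804734441), 'push': np.float64(5.57739612674674), 'Fn': np.float64(7.375619536581937)}
```

```bash
python3 -m creep '{"offset":[[-0.0022,0,-0.001],[-0.0022,0,-0.001],[-0.0022,0,-0.001]],"rotation":[[0,1,0],[0,1,0],[0,1,0]]}'
python3 - <<'E'
from h import *
for i in range(1):
    s=env.state(); p=phi_est(s); print(loc(s),p,s["force"],fpush(p[0],s))
E
```

```text
time_s: 21.95
ee_pos: [556.5, -81.2, 154.6]
ee_rot: [179.8, -48.1, -170.7]
force: [-1.7, -0.4, 8.3]
gripper_width: 0.5
[10.16500022  0.09876004 59.63244706] (np.float64(33.78487928631291), np.float64(48.076588549344685)) [-1.73881773 -0.41541834  8.30791   ] {'fx': np.float64(1.7823957448227503), 'fz': np.float64(-8.307909998330532), 'push': np.float64(5.486747393437446), 'Fn': np.float64(8.496958463563457)}
```

```bash
python3 -m creep '{"offset":[[-0.0022,0,-0.0015],[-0.0023,0,-0.0009],[-0.0023,0,-0.0008]],"rotation":[[0,1,0],[0,1,0],[0,1,0]]}'
python3 - <<'E'
from h import *
for i in range(1):
    s=env.state(); p=phi_est(s); print(loc(s),p,s["force"],fpush(p[0],s))
E
```

```text
time_s: 22.32
ee_pos: [563.4, -80.1, 151.5]
ee_rot: [179.8, -51.1, -170.6]
force: [-1.9, -0.7, 8.2]
gripper_width: 0.4
[17.18232437  0.0936364  56.47219358] (np.float64(41.50953070780298), np.float64(51.05717107237533)) [-1.91372035 -0.71754894  8.15547472] {'fx': np.float64(2.002408661964577), 'fz': np.float64(-8.155474715382656), 'push': np.float64(6.385418012752276), 'Fn': np.float64(8.39770255979316)}
```

```bash
python3 -m creep '{"offset":[[-0.0015,0,-0.0006],[-0.0015,0,-0.0005]],"rotation":[[0,0.7,0],[0,0.7,0]]}'
python3 - <<'E'
from h import *
for i in range(2):
    s=env.state(); p=phi_est(s); print(loc(s),p,s["force"],fpush(p[0],s))
    if i==0: im=grab_frame("scene")
cv2.imwrite("pics/s19.png",cv2.resize(im[200:270,300:400,::-1],None,fx=8,fy=8,interpolation=cv2.INTER_CUBIC)[:600])
E
```

```text
time_s: 22.58
ee_pos: [566.2, -79.7, 149.9]
ee_rot: [179.8, -52.4, -170.6]
force: [-0.8, 0.7, 7.5]
gripper_width: 0.3
[19.98857356  0.10501643 54.87482465] (np.float64(44.796271735063264), np.float64(52.43494613840916)) [-0.84246636  0.69303021  7.52867357] {'fx': np.float64(0.7236803909499966), 'fz': np.float64(-7.528673570785397), 'push': np.float64(5.233962597708753), 'Fn': np.float64(7.563374844848567)}
[20.15078981  0.10381537 54.41295101] (np.float64(45.2874223729835), np.float64(52.46177229847603)) [0.0582701  0.54332434 9.54957024] {'fx': np.float64(-0.14254735122777862), 'fz': np.float64(-9.549570242871301), 'push': np.float64(5.823309206465448), 'Fn': np.float64(9.550634092607417)}
```

View pics/s19.png

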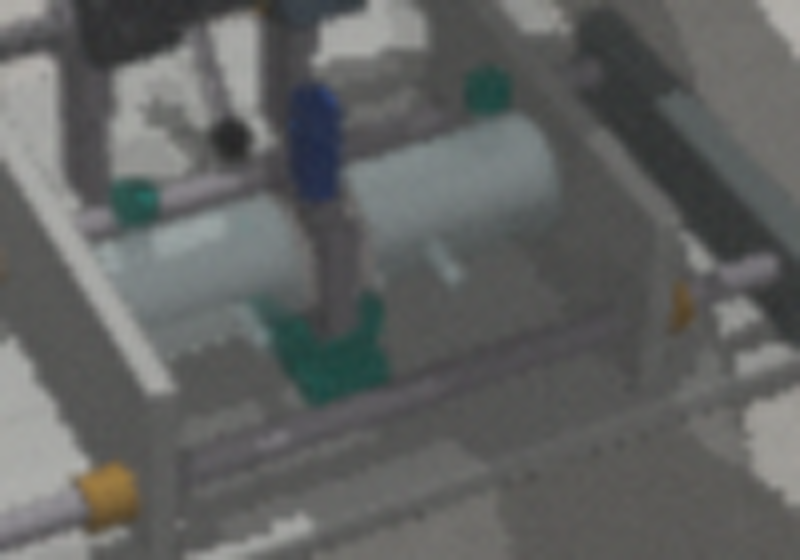

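```bash
python3 -m creep '{"offset":[[0.004,0,-0.002],[0.002,0,-0.02],[0,0,-0.03]],"rotation":[[0,0,0],[0,-2,0],[0,-6,0]]}'
python3 - <<'E'
from h import *
t=tcp(-45,0,8,16); print(t); plan([t[0],t[1],190],[180,0,189],7); print(loc())
E
```

```text
time_s: 23.0
ee_pos: [603.6, -73.5, 183.3]
ee_rot: [179.6, -44.3, -170.5]
force: [0.3, 0.9, -0.3]
gripper_width: 0.3
[468.57312883 -95.26687034 125.89087297]
at 23.0 [603.6 -73.5 183.3] [ 179.63  -44.3  -170.51]
offset [[0.0146, 0.0, 0.013], [0.016, 0.0, 0.0113], [0.0171, 0.0, 0.0094], [0.0181, 0.0, 0.0075], [0.0188, -0.0, 0.0055], [0.0193, -0.0, 0.0033], [0.0195, -0.0, 0.0012]] rotation [[0.02, -6.33, 0.05], [0.02, -6.33, 0.05], [0.02, -6.33, 0.05], [0.02, -6.33, 0.05], [0.02, -6.33, 0.05], [0.02, -6.33, 0.05], [0.02, -6.33, 0.05]]
[57.84675086  0.36313802 88.31850288]
```

```bash
python3 -m creep '{"offset":[[0.0146,0,0.013],[0.016,0,0.0113],[0.0171,0,0.0094],[0.018,0,0.0075],[0.0188,0,0.0055]],"rotation":[[0,-6.3,0],[0,-6.3,0],[0,-6.3,0],[0,-6.3,0],[0,-6.3,0]]}'; python3 -m creep '{"offset":[[0.0193,0,0.0033],[0.0195,0,0.001],[0,0,0.01],[0,0,0]],"rotation":[[0,-6.3,0],[0,-6.3,0],[0,0,0],[0,0,0]]}'
python3 - <<'E'
from h import *
im=grab_frame("scene")
cv2.imwrite("pics/s20.png",cv2.resize(im[130:270,240:400,::-1],None,fx=5,fy=5,interpolation=cv2.INTER_CUBIC)[:600])
for ph in (-50,-47,-44,-41): print(ph,(np.array(proj("scene",[*(MID+EX*55*np.sin(np.radians(ph))),95+55*np.cos(np.radians(ph))]))+.4-[240,130])*5)
print(loc())
t=tcp(-46,-20,8,9); plan(t,rlean(-20).as_euler("xyz",degrees=True),5)
E
```

```text
time_s: 23.62
ee_pos: [506.7, -89.5, 190.6]
ee_rot: [179.8, -12.5, -170.8]
force: [0.5, -0.4, 0.4]
gripper_width: 0.7
time_s: 24.12
ee_pos: [468.3, -95.7, 182.2]
ee_rot: [179.8, -0.2, -170.8]
force: [0.3, 0.9, -0.1]
gripper_width: -0.1
-50 [384.18011977 258.77879452]
-47 [385.43165631 257.4867871 ]
-44 [386.76891136 256.4326315 ]
-41 [388.18889421 255.62097709]
[-78.60400594  -0.49332094  87.37417662]
at 24.175 [468.9 -95.7 182.4] [ 179.79   -0.22 -170.78]
offset [[-0.0022, 0.0, 0.0136], [-0.0012, 0.0001, 0.0137], [-0.0003, 0.0001, 0.0138], [0.0007, 0.0001, 0.0137], [0.0017, 0.0001, 0.0137]] rotation [[0.05, -4.04, 0.04], [0.05, -4.04, 0.04], [0.05, -4.04, 0.04], [0.05, -4.04, 0.04], [0.05, -4.04, 0.04]]
```

View pics/s20.png

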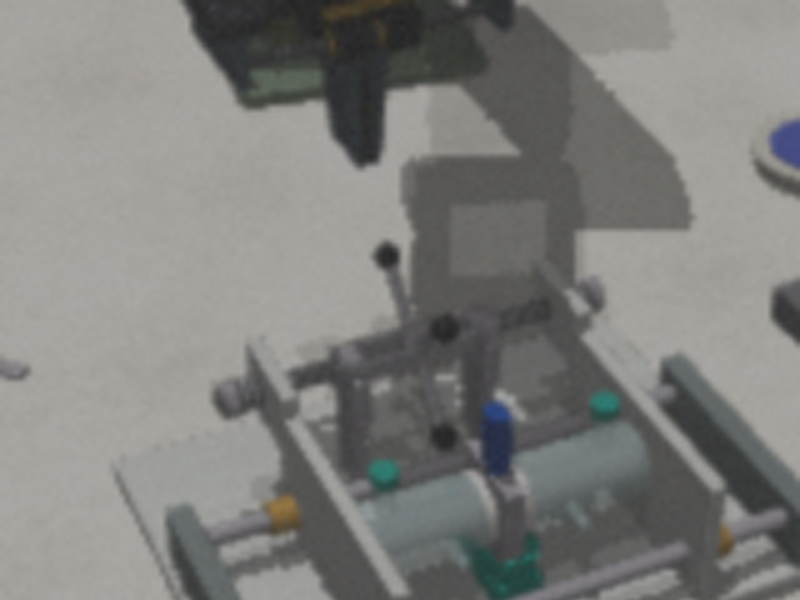

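```bash
python3 -m creep '{"offset":[[-0.002,0.0002,0.0136],[-0.0012,0.0002,0.0137],[-0.0003,0.0002,0.0138],[0.0007,0,0.0137],[0.0017,0,0.0137]],"rotation":[[0,-4,0],[0,-4,0],[0,-4,0],[0,-4,0],[0,-4,0]]}';  python3 -m creep '{"offset":[[-0.002,0,0],[0,0,0],[0,0,0]],"rotation":[[0,0,0],[0,0,0],[0,0,0]]}'
python3 - <<'E'
from h import *
F=[]
for i in range(4):
    s=env.state(); F.append(s["force"]); im=grab_frame("scene")
print(np.mean(F,0),loc(s),phi_est(s))
t=tcp(-44,-20,8,0); plan(t,rlean(-20).as_euler("xyz",degrees=True),1)
E
```

```text
time_s: 24.8
ee_pos: [479.7, -93.3, 114.2]
ee_rot: [179.8, 19.9, -170.8]
force: [-0.3, 0.6, 0.3]
gripper_width: 0.8
time_s: 25.18
ee_pos: [481.3, -93.1, 116.2]
ee_rot: [179.8, 19.9, -170.8]
force: [-0.1, 0.3, -0.4]
gripper_width: 0.3
[0.13959645 0.05405968 0.35589543] [-66.8550188    0.47156026  20.79132578] (np.float64(-55.200365975063875), np.float64(-19.820998047521527))
at 25.375 [480.2 -92.9 115.7] [ 179.8    19.81 -170.85]
offset [[-0.0096, -0.0006, 0.0001]] rotation [[0.25, -0.19, 0.14]]
```

```bash
python3 -m creep '{"offset":[[-0.005,-0.0006,0],[-0.004,0,0],[0,0,0]],"rotation":[[0,0,0],[0,0,0],[0,0,0]]}'; python3 -m creep '{"offset":[[-0.0015,0,-0.0016],[-0.0015,0,-0.0016],[-0.0015,0,-0.0016]],"rotation":[[0,2,0],[0,2,0],[0,2,0]]}'
python3 - <<'E'
from h import *
for i in range(1):
    s=env.state(); p=phi_est(s); print(loc(s),p,s["force"],fpush(p[0],s))
E
```

```text
time_s: 25.75
ee_pos: [488.2, -92.1, 118.3]
ee_rot: [179.8, 19.8, -170.9]
force: [-1.2, -0.1, 0.1]
gripper_width: 0.5
time_s: 26.12
ee_pos: [488.3, -91.6, 122.7]
ee_rot: [179.7, 13.4, -170.8]
force: [-3.5, -2.5, -3.9]
gripper_width: 0.6
[-58.83535474   0.52203158  27.65551491] (np.float64(-42.585693753072334), np.float64(-13.36775195477926)) [-3.50395967 -2.45112136 -3.85808175] {'fx': np.float64(3.8442599754430926), 'fz': np.float64(3.8580817496448256), 'push': np.float64(5.857821802543051), 'Fn': np.float64(5.446386834015392)}
```

```bash
python3 -m creep '{"offset":[[-0.0015,0,-0.0016],[-0.0015,0,-0.0016],[-0.0015,0,-0.0016]],"rotation":[[0,2,0],[0,2,0],[0,2,0]]}'
python3 - <<'E'
from h import *
for i in range(1):
    s=env.state(); p=phi_est(s); print(loc(s),p,s["force"],fpush(p[0],s))
E
```

```text
time_s: 26.5
ee_pos: [491.0, -91.2, 128.2]
ee_rot: [179.7, 7.3, -170.8]
force: [-4.7, -1.7, -3.4]
gripper_width: 0.7
[-56.05883143   0.50803935  33.20381802] (np.float64(-37.15837218195267), np.float64(-7.2757539215738785)) [-4.68432749 -1.69224863 -3.44327922] {'fx': np.float64(4.89138165307741), 'fz': np.float64(3.44327921632435), 'push': np.float64(6.384790638834364), 'Fn': np.float64(5.981787879692285)}
```

```bash
python3 -m creep '{"offset":[[-0.0015,0,-0.0016],[-0.0015,0,-0.0016],[-0.0015,0,-0.0016]],"rotation":[[0,2,0],[0,2,0],[0,2,0]]}'
python3 - <<'E'
from h import *
for i in range(1):
    s=env.state(); p=phi_est(s); print(loc(s),p,s["force"],fpush(p[0],s))
E
```

```text
time_s: 26.88
ee_pos: [494.5, -90.7, 133.6]
ee_rot: [179.7, 1.2, -170.8]
force: [-6.4, -2.4, -0.9]
gripper_width: 0.6
[-52.55614863   0.44712634  38.64408931] (np.float64(-31.48517172169925), np.float64(-1.210396377313373)) [-6.44341066 -2.40668477 -0.8825493 ] {'fx': np.float64(6.7405700308208845), 'fz': np.float64(0.8825493007536747), 'push': np.float64(6.316758579487134), 'Fn': np.float64(6.798101029600947)}
```

```bash
python3 -m creep '{"offset":[[-0.0015,0,-0.0016],[-0.0015,0,-0.0016],[-0.0015,0,-0.0016]],"rotation":[[0,2,0],[0,2,0],[0,2,0]]}'
python3 - <<'E'
from h import *
for i in range(1):
    s=env.state(); p=phi_est(s); print(loc(s),p,s["force"],fpush(p[0],s))
E
```

```text
time_s: 27.25
ee_pos: [498.7, -90.1, 138.8]
ee_rot: [179.7, -4.8, -170.8]
force: [-8.0, -2.1, 0.1]
gripper_width: 0.0
[-48.34248103   0.39544627  43.82142195] (np.float64(-25.60378436054014), np.float64(4.83537528834469)) [-8.00266382 -2.05507678  0.08939525] {'fx': np.float64(8.225622583066142), 'fz': np.float64(-0.08939525415201059), 'push': np.float64(7.467162911112502), 'Fn': np.float64(8.226108338121534)}
```

```bash
python3 -m creep '{"offset":[[-0.0015,0,-0.0016],[-0.0015,0,-0.0016]],"rotation":[[0,2,0],[0,2,0]]}'
python3 - <<'E'
from h import *
for i in range(1):
    s=env.state(); p=phi_est(s); print(loc(s),p,s["force"],fpush(p[0],s))
E
```

```text
time_s: 27.5
ee_pos: [501.8, -89.6, 142.1]
ee_rot: [179.7, -8.9, -170.8]
force: [-8.0, -1.1, 1.5]
gripper_width: 0.5
[-45.17290544   0.39578716  47.07270066] (np.float64(-21.60392322486366), np.float64(8.854799578435028)) [-8.00382389 -1.11058579  1.48976655] {'fx': np.float64(8.079017427089376), 'fz': np.float64(-1.4897665511672975), 'push': np.float64(6.929740731143389), 'Fn': np.float64(8.215225314268059)}
```

```bash
python3 -m creep '{"offset":[[-0.0015,0,-0.0018],[-0.0015,0,-0.0016]],"rotation":[[0,2,0],[0,2,0]]}'
python3 - <<'E'
from h import *
for i in range(1):
    s=env.state(); p=phi_est(s); print(loc(s),p,s["force"],fpush(p[0],s))
E
```

```text
time_s: 27.75
ee_pos: [505.4, -89.1, 145.2]
ee_rot: [179.7, -12.9, -170.7]
force: [-8.1, -1.3, 1.5]
gripper_width: 0.3
[-41.58101874   0.3835292   50.21633502] (np.float64(-17.399841273326533), np.float64(12.852160965406142)) [-8.12848489 -1.34353368  1.50251494] {'fx': np.float64(8.238584720989504), 'fz': np.float64(-1.5025149366856814), 'push': np.float64(7.46576849301643), 'Fn': np.float64(8.374474869499895)}
```

```bash
python3 -m creep '{"offset":[[-0.0015,0,-0.0017],[-0.0015,0,-0.0016]],"rotation":[[0,2,0],[0,2,0]]}'
python3 - <<'E'
from h import *
for i in range(1):
    s=env.state(); p=phi_est(s); print(loc(s),p,s["force"],fpush(p[0],s))
E
```

```text
time_s: 28.0
ee_pos: [509.1, -88.5, 148.1]
ee_rot: [179.7, -16.9, -170.7]
force: [-8.5, -1.3, 1.8]
gripper_width: 0.5
[-37.8287566    0.33851222  53.06331459] (np.float64(-13.253263455071536), np.float64(16.85117857755245)) [-8.46783939 -1.30376926  1.7861782 ] {'fx': np.float64(8.567540687003532), 'fz': np.float64(-1.7861782026759385), 'push': np.float64(8.042463207086914), 'Fn': np.float64(8.751753309776024)}
```

```bash
python3 -m creep '{"offset":[[-0.0015,0,-0.0017],[-0.0015,0,-0.0016]],"rotation":[[0,2,0],[0,2,0]]}'
python3 - <<'E'
from h import *
for i in range(1):
    s=env.state(); p=phi_est(s); print(loc(s),p,s["force"],fpush(p[0],s))
E
```

```text
time_s: 28.25
ee_pos: [513.0, -87.9, 150.6]
ee_rot: [179.7, -20.8, -170.7]
force: [-8.9, -0.5, 2.6]
gripper_width: 0.4
[-33.87284264   0.33307578  55.64214054] (np.float64(-9.100966405107584), np.float64(20.848241479361388)) [-8.89694387 -0.53828145  2.61406094] {'fx': np.float64(8.871613499006838), 'fz': np.float64(-2.614060935710439), 'push': np.float64(8.45036979198178), 'Fn': np.float64(9.248721027870161)}
```

```bash
python3 -m creep '{"offset":[[-0.0015,0,-0.0017],[-0.0012,0,-0.0012]],"rotation":[[0,2,0],[0,1.5,0]]}'
python3 - <<'E'
from h import *
for i in range(1):
    s=env.state(); p=phi_est(s); print(loc(s),p,s["force"],fpush(p[0],s))
E
```

```text
time_s: 28.5
ee_pos: [516.7, -87.3, 152.6]
ee_rot: [179.7, -24.3, -170.7]
force: [-8.9, -2.1, 3.4]
gripper_width: 0.5
[-30.11629742   0.31311258  57.64427268] (np.float64(-5.297095586363472), np.float64(24.338453779762133)) [-8.86330412 -2.07832906  3.44596841] {'fx': np.float64(9.079304430149598), 'fz': np.float64(-3.4459684071392527), 'push': np.float64(8.809975603127192), 'Fn': np.float64(9.711254666536965)}
```

```bash
python3 -m creep '{"offset":[[-0.0008,0,-0.0008],[0,0,0]],"rotation":[[0,1,0],[0,0,0]]}'
python3 - <<'E'
from h import *
for i in range(1):
    s=env.state(); p=phi_est(s); print(loc(s),p,s["force"],fpush(p[0],s))
E
```

```text
time_s: 28.75
ee_pos: [518.0, -87.1, 153.2]
ee_rot: [179.7, -25.3, -170.7]
force: [-8.1, -1.3, 4.3]
gripper_width: 0.2
[-28.81239742   0.351351    58.1695266 ] (np.float64(-3.993626829551271), np.float64(25.279803344293185)) [-8.13397958 -1.3139363   4.26954491] {'fx': np.float64(8.239381720559482), 'fz': np.float64(-4.269544905379801), 'push': np.float64(7.872257108063593), 'Fn': np.float64(9.279893578923431)}
```

```bash
python3 -m creep '{"offset":[[-0.0008,0,-0.0009],[-0.0008,0,-0.0009]],"rotation":[[0,1,0],[0,1,0]]}'
python3 - <<'E'
from h import *
for i in range(1):
    s=env.state(); p=phi_est(s); print(loc(s),p,s["force"],fpush(p[0],s))
im=grab_frame("scene")
s=env.state(); p=phi_est(s); print(loc(s),p,s["force"],fpush(p[0],s))
cv2.imwrite("pics/s21.png",cv2.resize(im[200:270,300:400,::-1],None,fx=8,fy=8,interpolation=cv2.INTER_CUBIC)[:600])
E
```

```text
time_s: 29.0
ee_pos: [519.9, -86.8, 154.2]
ee_rot: [179.7, -27.3, -170.7]
force: [-8.2, -0.9, 4.3]
gripper_width: 0.5
[-26.84407659   0.33786489  59.19845767] (np.float64(-2.107285506546699), np.float64(27.297414602306397)) [-8.24364552 -0.91099453  4.34652671] {'fx': np.float64(8.284663507058795), 'fz': np.float64(-4.34652670641108), 'push': np.float64(8.110062862073388), 'Fn': np.float64(9.355637008495814)}
[-26.56077808   0.32576526  59.15499505] (np.float64(-1.77664610329769), np.float64(27.336661892214543)) [-7.78170256 -0.42922832  5.98432494] {'fx': np.float64(7.753042990819852), 'fz': np.float64(-5.984324944334074), 'push': np.float64(7.308413056123679), 'Fn': np.float64(9.79396858565923)}
```

View pics/s21.png

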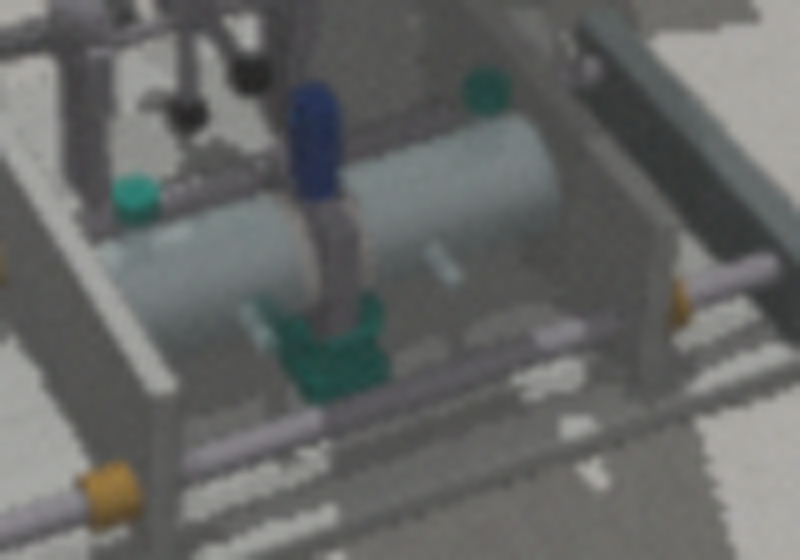

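```bash
python3 -m creep '{"offset":[[0.005,0,0],[0.004,0,0]],"rotation":[[0,-3,0],[0,-7,0]]}'
python3 - <<'E'
from h import *
t=tcp(-2,0,8,8);  plan(t,[180,0,189],3); print(loc())
E
```

```text
time_s: 29.3
ee_pos: [516.7, -87.6, 156.3]
ee_rot: [179.8, -16.5, -170.7]
force: [0.4, 0.1, 1.0]
gripper_width: 0.8
at 29.3 [516.7 -87.6 156.3] [ 179.76  -16.54 -170.7 ]
offset [[-0.0002, -0.0, 0.0049], [0.0003, -0.0, 0.0049], [0.0008, -0.0, 0.0049]] rotation [[0.07, -5.51, 0.09], [0.07, -5.51, 0.09], [0.07, -5.51, 0.09]]
[-3.01405828e+01  2.99713784e-02  6.12776429e+01]
```

```bash
python3 -m creep '{"offset":[[0.001,0,0.005],[0.0005,0,0.005],[0.001,0,0.005],[0,0,0]],"rotation":[[0,-5.5,0],[0,-5.5,0],[0,-5.5,0],[0,0,0]]}'
python3 - <<'E'
from h import *
F=[]
for i in range(3):
    s=env.state(); F.append(s["force"]); im=grab_frame("scene")
print(np.mean(F,0),loc(s),phi_est(s),s["ee_rot"])
cv2.imwrite("pics/s22.png",cv2.resize(im[130:270,240:400,::-1],None,fx=5,fy=5,interpolation=cv2.INTER_CUBIC)[:600])
E
```

```text
time_s: 29.8
ee_pos: [508.7, -88.7, 143.4]
ee_rot: [179.8, -0.3, -170.9]
force: [0.8, 0.3, -0.1]
gripper_width: 0.3
[0.61664977 0.55499321 0.15654738] [-35.95388715  -0.24028234  48.65106446] (np.float64(-12.53364008030384), np.float64(0.20504103175255797)) [ 179.80983587   -0.20503996 -170.81461069]
```

View pics/s22.png

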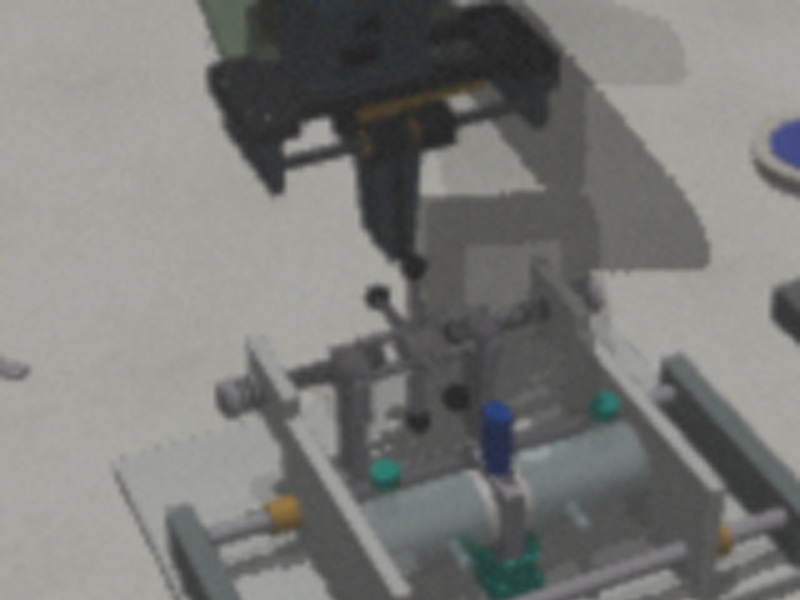

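```bash
python3 -m creep '{"offset":[[-0.005,0.0002,0],[-0.003,0,0],[-0.001,0,0],[-0.0005,0,0]],"rotation":[[0,0,0],[0,0,0],[0,0,0],[0,0,0]]}'
python3 - <<'E'
from h import *
F=[]
for i in range(1):
    s=env.state(); p=phi_est(s); print(loc(s),p,s["force"],fpush(p[0],s))
E
```

```text
time_s: 30.45
ee_pos: [519.8, -86.9, 143.1]
ee_rot: [179.8, -0.2, -170.8]
force: [-0.6, 0.1, -0.1]
gripper_width: 0.3
[-27.00438541   0.28904304  48.0678149 ] (np.float64(-3.101115587024372), np.float64(0.24058149102599483)) [-0.57077983  0.10193654 -0.08518893] {'fx': np.float64(0.5478061914458926), 'fz': np.float64(0.0851889326560362), 'push': np.float64(0.5643380593105436), 'Fn': np.float64(0.5543904559365436)}
```

```bash
python3 -m creep '{"offset":[[-0.0005,0,0],[-0.0005,0,0],[-0.0005,0,0],[-0.0005,0,0]],"rotation":[[0,0,0],[0,0,0],[0,0,0],[0,0,0]]}'
python3 - <<'E'
from h import *
for i in range(1):
    s=env.state(); p=phi_est(s); print(loc(s),p,s["force"],fpush(p[0],s))
E
```

```text
time_s: 30.95
ee_pos: [520.8, -86.7, 143.1]
ee_rot: [179.8, -0.3, -170.8]
force: [-3.3, -0.8, 0.7]
gripper_width: 0.3
[-25.99117276   0.34507116  48.08684775] (np.float64(-2.033334956544802), np.float64(0.3275914168075363)) [-3.28354797 -0.83793239  0.69281243] {'fx': np.float64(3.374203549445543), 'fz': np.float64(-0.6928124324068443), 'push': np.float64(3.249533043513926), 'Fn': np.float64(3.4445955727179918)}
```

```bash
python3 -m creep '{"offset":[[-0.0005,0,0],[-0.0005,0,0],[-0.0005,0,0]],"rotation":[[0,0,0],[0,0,0],[0,0,0]]}'
python3 - <<'E'
from h import *
for i in range(1):
    s=env.state(); p=phi_est(s); print(loc(s),p,s["force"],fpush(p[0],s))
E
python3 -m creep '{"offset":[[-0.0005,0,0],[-0.0005,0,0]],"rotation":[[0,0,0],[0,0,0]]}'
python3 - <<'E'
from h import *
for i in range(1):
    s=env.state(); p=phi_est(s); print(loc(s),p,s["force"],fpush(p[0],s))
E
```

```text
time_s: 31.32
ee_pos: [521.0, -86.6, 143.0]
ee_rot: [179.8, -0.5, -170.8]
force: [-7.3, -1.7, 3.8]
gripper_width: 0.4
[-25.75181301   0.36957454  47.99858575] (np.float64(-1.7621127841142994), np.float64(0.49031276990960965)) [-7.25940092 -1.69666003  3.842069  ] {'fx': np.float64(7.435441749980545), 'fz': np.float64(-3.8420689953057816), 'push': np.float64(6.764215775484319), 'Fn': np.float64(8.369425797630548)}
time_s: 31.58
ee_pos: [521.2, -86.6, 143.0]
ee_rot: [179.8, -0.6, -170.8]
force: [-9.0, -1.9, 4.6]
gripper_width: 0.7
[-25.5716511    0.35182841  47.99731516] (np.float64(-1.561434873468953), np.float64(0.5883536182361825)) [-8.97441462 -1.85335522  4.61724842] {'fx': np.float64(9.153853319823554), 'fz': np.float64(-4.617248424978693), 'push': np.float64(8.366752825834824), 'Fn': np.float64(10.252415013976606)}
```

```bash
python3 -m creep '{"offset":[[-0.0003,0,-0.0005],[-0.0003,0,-0.0003]],"rotation":[[0,0,0],[0,0,0]]}'
python3 - <<'E'
from h import *
for i in range(1):
    s=env.state(); p=phi_est(s); print(loc(s),p,s["force"],fpush(p[0],s))
E
```

```text
time_s: 31.82
ee_pos: [521.4, -86.5, 143.2]
ee_rot: [179.8, -0.6, -170.8]
force: [-8.7, -2.5, 1.6]
gripper_width: 0.7
[-25.31735506   0.41288804  48.21734898] (np.float64(-1.2915272916510632), np.float64(0.644684770876055)) [-8.66006135 -2.51874117  1.62795315] {'fx': np.float64(8.94745954860053), 'fz': np.float64(-1.6279531459769223), 'push': np.float64(8.686360204930473), 'Fn': np.float64(9.094353403037458)}
```

```bash
python3 -m creep '{"offset":[[-0.0004,0,-0.0002],[-0.0004,0,-0.0001]],"rotation":[[0,0,0],[0,0,0]]}'
python3 - <<'E'
from h import *
for i in range(1):
    s=env.state(); p=phi_est(s); print(loc(s),p,s["force"],fpush(p[0],s))
E
python3 -m creep '{"offset":[[-0.0004,0,0]],"rotation":[[0,0,0]]}'
python3 - <<'E'
from h import *
for i in range(1):
    s=env.state(); p=phi_est(s); print(loc(s),p,s["force"],fpush(p[0],s))
E
```

```text
time_s: 32.08
ee_pos: [522.1, -86.4, 143.3]
ee_rot: [179.8, -0.7, -170.8]
force: [-8.6, -2.5, 0.8]
gripper_width: 0.5
[-24.62636435   0.37773434  48.34170513] (np.float64(-0.5703542517973474), np.float64(0.6650418810508392)) [-8.5665651  -2.53497665  0.75326103] {'fx': np.float64(8.857654181579171), 'fz': np.float64(-0.7532610283400665), 'push': np.float64(8.755114105722518), 'Fn': np.float64(8.889625401402633)}
time_s: 32.2
ee_pos: [522.5, -86.3, 143.4]
ee_rot: [179.8, -0.7, -170.8]
force: [-8.5, -2.1, 1.5]
gripper_width: 0.3
[-24.21063225   0.38867332  48.37596822] (np.float64(-0.13806498415837853), np.float64(0.6616787579184203)) [-8.50316052 -2.06053073  1.51623444] {'fx': np.float64(8.720810521469435), 'fz': np.float64(-1.5162344430612535), 'push': np.float64(8.511253318476896), 'Fn': np.float64(8.85163843803492)}
```

```bash
python3 -m creep '{"offset":[[-0.0006,0,0],[-0.0006,0,0],[-0.0006,0,0]],"rotation":[[0,0,0],[0,0,0],[0,0,0]]}'
python3 - <<'E'
from h import *
for i in range(1):
    s=env.state(); p=phi_est(s); print(loc(s),p,s["force"],fpush(p[0],s))
E
python3 -m creep '{"offset":[[-0.0006,0,0]],"rotation":[[0,0,0]]}'
python3 - <<'E'
from h import *
for i in range(1):
    s=env.state(); p=phi_est(s); print(loc(s),p,s["force"],fpush(p[0],s))
E
```

```text
time_s: 32.58
ee_pos: [524.4, -86.1, 143.6]
ee_rot: [179.8, -0.6, -170.8]
force: [-9.3, -1.7, 2.5]
gripper_width: 0.3
[-22.30713003   0.36499097  48.584685  ] (np.float64(1.8402284516860565), np.float64(0.6440938323143279)) [-9.32398431 -1.7424905   2.49726762] {'fx': np.float64(9.481776155941482), 'fz': np.float64(-2.4972676176783946), 'push': np.float64(9.209369870924883), 'Fn': np.float64(9.805122366685973)}
time_s: 32.7
ee_pos: [525.0, -85.9, 143.6]
ee_rot: [179.8, -0.6, -170.8]
force: [-8.6, -2.0, 2.8]
gripper_width: 0.2
[-21.68988719   0.38508922  48.60098953] (np.float64(2.4830049435366095), np.float64(0.6421971208969729)) [-8.56391568 -2.0329517   2.82477652] {'fx': np.float64(8.776503380009075), 'fz': np.float64(-2.824776515174892), 'push': np.float64(8.494101668882806), 'Fn': np.float64(9.219890126243063)}
```

```bash
python3 -m creep '{"offset":[[-0.0006,0,0],[-0.0005,0,0]],"rotation":[[0,0,0],[0,0,0]]}'
python3 - <<'E'
from h import *
for i in range(1):
    s=env.state(); p=phi_est(s); print(loc(s),p,s["force"],fpush(p[0],s))
E
python3 -m creep '{"offset":[[-0.0003,0,0]],"rotation":[[0,0,0]]}'
python3 - <<'E'
from h import *
for i in range(1):
    s=env.state(); p=phi_est(s); print(loc(s),p,s["force"],fpush(p[0],s))
E
```

```text
time_s: 32.95
ee_pos: [526.1, -85.8, 143.7]
ee_rot: [179.8, -0.6, -170.8]
force: [-9.0, -2.1, 2.5]
gripper_width: 0.8
[-20.55419217   0.36770786  48.70504472] (np.float64(3.6649422425559095), np.float64(0.634016968705235)) [-9.03144499 -2.05986016  2.46255797] {'fx': np.float64(9.242486034412975), 'fz': np.float64(-2.4625579736145875), 'push': np.float64(9.037705540600868), 'Fn': np.float64(9.564922366111064)}
time_s: 33.08
ee_pos: [526.4, -85.7, 143.7]
ee_rot: [179.8, -0.6, -170.8]
force: [-8.6, -1.2, 3.3]
gripper_width: 0.3
[-20.24793846   0.36936883  48.71762469] (np.float64(3.9840382602267117), np.float64(0.6316881046670472)) [-8.58670723 -1.18926328  3.33620849] {'fx': np.float64(8.667032376526183), 'fz': np.float64(-3.336208492194442), 'push': np.float64(8.406547895142786), 'Fn': np.float64(9.286965991062067)}
```

Running push is now ~9.0 N. I'll back straight off, lift clear and check.

```bash
python3 -m creep '{"offset":[[0.006,0,0],[0.01,0,0],[0.01,0,-0.02],[0.02,0,-0.04],[0.02,0,-0.04]],"rotation":[[0,0,0],[0,0,0],[0,0,0],[0,0,0],[0,0,0]]}';  python3 -m creep '{"offset":[[0.04,0.04,-0.03],[0.02,0.05,0],[0,0.05,0],[0,0.05,0],[0,0,0]],"rotation":[[0,0,0],[0,0,0],[0,0,0],[0,0,0],[0,0,0]]}'
python3 - <<'E'
from h import *
print(env.state()["force"])
im=grab_frame("scene"); cv2.imwrite("pics/s23f.png",im[:,:,::-1])
cv2.imwrite("pics/s23.png",cv2.resize(im[150:270,260:420,::-1],None,fx=5,fy=5,interpolation=cv2.INTER_CUBIC)[:600])
im=grab_frame("top"); cv2.imwrite("pics/t23.png",cv2.resize(im[130:240,180:400,::-1],None,fx=3.6,fy=3.6,interpolation=cv2.INTER_CUBIC))
E
```

```text
time_s: 33.7
ee_pos: [464.5, -96.2, 245.6]
ee_rot: [179.8, -0.2, -170.8]
force: [0.9, 0.6, 0.2]
gripper_width: 0.3
time_s: 34.33
ee_pos: [376.0, 83.4, 275.1]
ee_rot: [179.7, -0.1, -170.5]
force: [-1.0, -0.1, -0.9]
gripper_width: 0.4
[-0.98689427 -0.13736215 -0.85709491]
```

View pics/s23.png

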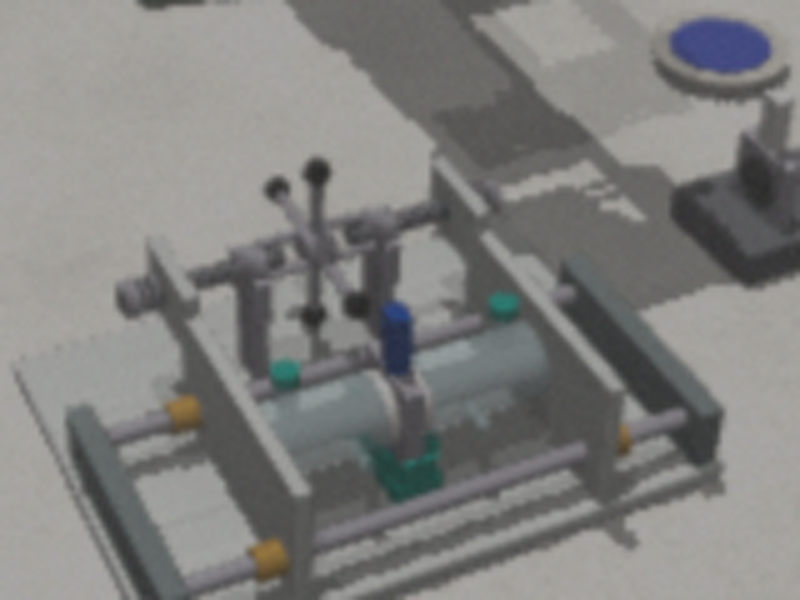

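View pics/t23.png

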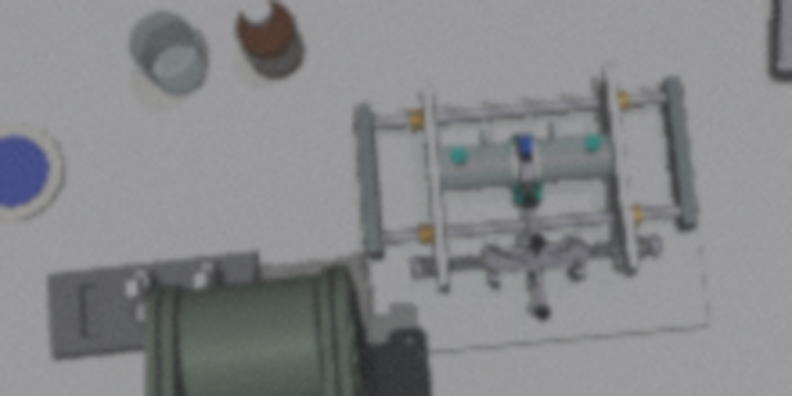

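View pics/s23f.png

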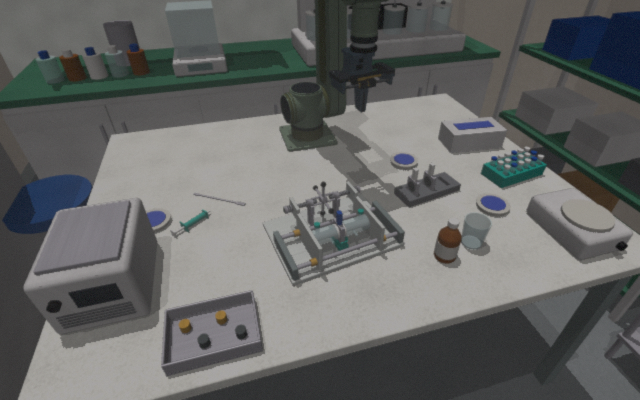

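Run:
```python
from h import *
f=lambda u,v:(260+u/5-.4,150+v/5-.4)
print((np.array(proj("scene",[650.3,-66.5,126]))+.4-[260,150])*5)
L=atz("scene",f(503,304),109);R=atz("scene",f(285,374),109);print(L,R,np.linalg.norm(L-R),(L+R)/2)
s=env.state();print(s["time_s"],s["force"],s["qvel"].round(2)); env.job_done()
```

```text
[396.28029659 312.27159691]
[640.57450326  -2.1322826  109.        ] [ 662.75348989 -130.85928784  109.        ] 130.6236935823345 [651.66399657 -66.49578522 109.        ]
34.425 [ 0.51147516 -0.81145546 -0.86450029] [-2.01  0.31 -0.1  -0.07  0.17  0.21]
the job is handed in; nothing more can be done
```

The job was handed in at 34 s. The blue-tabbed cassette is fully down in the cradle, the turnbuckle is nipped up to about 9 N, and the arm is clear of everything.

**Cassette:** I set it down until the floor took the load, at the height expected for fully seated. After I let go, the final view put the tab within about 1 mm of where a seated cassette should show it.

**Turnbuckle:** I turned it about 233° (roughly 7.8 mm per cell), top going away from the robot, by pushing three balls in turn with closed fingers. It ran free at about 5.5 N until the gaskets touched, then the push rose steadily. The last clean push over the top, while it was moving, read 8.4–9.2 N with 9.0 N near the end. The push worked out from the wrist force never went above 9.2 N. Those figures carry about ±0.4 N of noise.

**Final views:** Both gaskets are on the cassette, the cells are even about the middle (port caps 131 mm apart, from 144 mm), and the blank plates and the other bystanders I could see are where they were.

**What disagreed:**
- **Off-path move:** One attempt to tilt the fingers back towards the robot hit a wrist joint limit and moved the tool about 32 mm sideways. Nothing was touched, and I recovered.
- **Low readings before the final push:** A few readings taken just before that push, with the arm stopped or barely moving, were lower (7.3–8.1 N). I put these down to the turnbuckle not having started to turn, so I repeated the push with a cleaner contact.

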